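# Strip the accessory bracket from a microscope's sloping head

### The job

Take the accessory bracket off the microscope's sloping head: first turn the wing nut until its wings line up with the flat bar on top of the stud, draw it off along the stud and put it in the round dish, then put the spacer ring in the dish too, and only then take off the bracket and lay it flat in the rectangular tray, the same side up as it was mounted. Take the pieces one at a time, set each one down rather than dropping it, and leave the other things on the bench where they are.

Things in the scene. Friction and masses are not known exactly. Their poses are not given: they have to be found in the camera images.
- head: white sloping head block of a small microscope, fixed. Origin: centre of the stud's foot on the sloping face, 175 mm above the bench; z: along the stud, outward, leaning 30 degrees from vertical to the microscope's front (away from the robot, give or take 20 degrees); x: up the slope; y: across. The face reaches 52 mm down and 32 mm up the slope, 21 mm to each side; nothing stands above it
- stud_tip (a point): centre of the stud's top, 48.5 mm along the head's z. Stud: boss 22 mm in diameter from 0 to 24 mm, neck 13 mm in diameter to 41.5 mm, then a flat cross bar 22 mm long (head's x) and 7 mm wide (y) to 48.5 mm. Stacked on it, touching: bracket (0 to 12 mm), spacer (12 to 26 mm), wing nut (26 to 40 mm)
- wing_nut: steel wing nut, no thread, about 60 g. Origin: centre of its underside; z: its axis, up; x: along its wings. Hub 40 (x) x 26 (y) x 14 mm high, flat sides to grip across y; two wings 6 mm thick, 65 mm over both, 25 mm high. Slot through it 29 (x) x 11 mm, 16 mm wide in the middle. At the start its x is 0.8 to 1.4 rad anticlockwise (looking down the stud) from the head's x
- nut_top (a point): point on the nut's axis 14 mm above its underside: top of the hub. The nut passes the stud's cross bar only when the nut's x lies along the head's x (either way round) within about 0.12 rad: turn it clockwise by the angle it is off, it turns freely about the stud, then draw it off along the stud
- spacer: plain aluminium ring, outer diameter 44 mm, bore 28 mm, 14 mm high. Origin: centre of its underside; z: its axis. About 40 g
- bracket: dark steel plate, 48 mm wide (y), 12 mm thick, x from -70 to 30 mm, about 140 g, with a 28 mm bore; a lip 14 mm tall stands on its x = -70 mm edge. Origin: bore centre at the underside; z: up, away from the head; x near the head's x (lip at the lower end). Grip it across y by its sides, which overhang the head block by 3 mm, 10 to 15 mm from the bore towards the lip (mass centre x = -25 mm)
- bracket_end (a point): middle of the bracket's lip end at the underside: x = -70 mm in the bracket's frame
- dish: round aluminium dish, fixed, 146 mm across at the rim, 16 mm high, floor 3 mm thick, inner radius 67 mm at the floor. Origin: centre of its underside, z up
- tray: grey rectangular tray, fixed, 190 mm (x) by 130 mm (y), 18 mm high, walls 4 mm, floor 4 mm thick. Origin: centre of its underside, z up. Dish and tray stand left and right of the microscope, either way round
- scope: stand of the microscope, fixed: white base 200 x 140 x 28 mm, black stage 110 mm wide at 78 mm height, pillar at the back, focus knobs 106 mm over both. Origin: centre of its underside, straight below the head's origin; x: to its back, towards the robot, z up; the head turns with it
- eyepiece: bystander: loose black eyepiece, upright, 32 mm in diameter, 42 mm high, beyond the microscope; origin under its centre
- objective: bystander: brass objective lens barrel, upright, 24 mm in diameter, 40 mm high, beyond the microscope; origin under its centre
- bottle: bystander: small amber bottle, 32 mm in diameter, 70 mm high, far left; origin under its centre
- marker: bystander: grey marker pen with black cap, 130 mm long, 14 mm thick, lying between the microscope and the container on the left; origin under its middle
- slide_box: bystander: wooden slide box 85 x 60 x 34 mm; origin under its centre
- notebook: bystander: blue notebook 150 x 110 x 13 mm; origin under its centre
- mouse: bystander: black computer mouse 100 x 58 x 26 mm; origin under its centre
Not all that is in view belongs to the job. What is shaped like the tray but turquoise is not meant. Leave any pink look-alike of the bracket alone.

How it is judged:
By the outcome, as a careful person would: the job done as asked, in the order asked, and still so for the second after the job is handed in, with the robot touching nothing.
It also fails if it takes over 72 s, if anything falls off the work surface, if the arm or the gripper's body presses on something with over 40 N, if the wrist force passes 120 N, or if a joint passes its speed limit or range.

### The arm

A 6-joint arm with a two-finger parallel gripper is mounted at the origin on the work surface. World frame = base frame: x ahead of the robot, y to its left, z up, the work surface at z = 0. Lengths are in m, angles in rad, forces in N, time in s.
With the tool pointing down it reaches from about 0.35 to 0.775 m from the base axis. Payload 7.3 kg.
Tool frame: the origin (TCP) lies at the very end of the fingers, on their centre line; the grasp point (between the pads) lies 19 mm behind it; z points along the fingers, y is the direction in which the jaws open and shut (so a half turn about z gives the same grasp; the last joint's range is limited). The gripper opens to 92 mm and grips with 3 to 60 N. Pads are 19 mm wide; open, the fingers measure 130 mm over their backs; the gripper's body (75 mm by 190 mm) begins 47 mm behind the grasp point.
Start: joints at [1.144, 0.342, 1.524, -0, 1.275, -0.146], TCP at [0.145, 0.504, 0.227] pointing down, gripper open.
Joint ranges: [-2.53, 2.53], [-0.77, 2.02], [0.04, 2.7], [-1, 4.14], [0.28, 2.66], [-3.11, 3.11]. Speed limits (rad/s): [2.57, 2.57, 3.14, 3.14, 3.14, 3.14].

### API

Orientations are given as [roll, pitch, yaw] about the fixed x, y, z axes, in that order (R = Rz(yaw) Ry(pitch) Rx(roll)).
In Python, from cell import robot gives the robot as it stands.
- The arm moves only by the tool apply_moves, never from a script. Its argument "plan" is a list of rows, each an object of numbers: "tx", "ty", "tz": the shift along the tool's x, y, z in m; "yaw": the turn about the tool's z in rad; "grip": the opening, from -1 (shut) to 1 (fully open), so that 0 is half open. In form: [{"tx": .., "ty": .., "tz": .., "yaw": .., "grip": ..}, ...]. A call has 1 to 8 rows; each row is the pose to reach, as a shift and turn from the pose commanded when the call began, along the tool's axes at that moment; what a row does not reach only later rows make up. A row lasts 1/8 s, in which the tool goes at most 62.5 mm and 10.7 degrees, less where a joint would pass 70% of its speed; a pose out of reach is approached as far as the arm can. A call with a gripper value outside its range is refused whole. The fingers move at their own pace and stop on an object; "force" is the grip in N (left out, the last holds). Time passes only in rows, so rows that repeat a pose let the fingers close. It gives the time, the measured TCP pose, the force and the opening at its end, in the units of the state.
- robot.observe(): the state, without advancing time (a new reading comes with each control period).
- robot.read_camera(name): name is "scene" or "top" or "wrist"; returns (picture, depth): 400x640x3 uint8, red, green, blue; 400x640 float32, m along the optical axis (not along the pixel's ray), 0 where there is no reading.
- robot.get_calibration(name): a dict with "camera_matrix" (3x3 intrinsics, pixels), "R" (3x3) and "t" (3): a world point X has camera coordinates R X + t. Camera axes: x right, y down, z forward; pixel columns grow to the right and rows downward; lengths in m; the calibration is good to about 2 mm. The wrist camera is an equidistant fisheye: a pixel r from the principal point sees the ray r / f radians off the axis. A picture is of the moment at which its call begins: read the wrist's pose just before it. get_calibration takes no time and is no camera call; for the wrist camera it gives the pose at the moment of the call.
- robot.hand_in(): hands the job in, once; it reports no verdict.
Trained networks look in the newest picture that a camera, given by its name, has taken for a name from the list of things; names that differ only in an ending like _2 or _b are one class to them, and where a whole thing is asked for, a point or a joint stands for the part that bears it (a point fixed in the world has none). Each returns a list of dicts, best first, with "confidence" (0 to 1); they miss things now and then, are a little off and sometimes report something else, mostly with a low value. They report only what shows in the picture. A call takes as long as a camera call. They do not tell look-alikes from the thing itself.
- robot.outline_of(label, camera): "region" (400x640 bool, what is visible of it) and "pixel" ([row, column] in pixels, amid what is visible of it).
- robot.tip_of(label, camera): "pixel" ([row, column] in pixels: a listed point, or the origin of a listed thing).
The state is a dict: "time": time; "qpos": joint angles; "qvel": joint speeds; "joint_efforts": joint torques, N m; "tool_pos": TCP position; "tool_rot": TCP orientation; "contact_force": force on the tool from outside, world axes, zero at the start; "torque": the same for the moment, N m; "opening": finger opening in m.
Only numpy, scipy, OpenCV 4.12 (cv2) and the standard library are available. Lean on these libraries where they do the work, as an engineer would, in place of code of your own. Each camera call takes 0.05 s, during which the arm holds its last target.

## Working session

There is one attempt and no reset: what is moved stays moved. The work goes in short steps, Python scripts to look and compute and a tool call to move; the robot and the scene stay as the last step left them, time stands still between calls to the robot, and variables do not carry over. Pictures are saved under pics/ and viewed, and the job is handed in when it is done.

Besides the shell and the picture viewer there is one more tool, called after "Request:" as name([rows], argument=value, ...), one row to a line, values as JSON. apply_moves: Moves the arm, as the interface text tells. Its arguments: {"type":"object","properties":{"plan":{"type":"array","items":{"type":"object","properties":{"tx":{"type":"number"},"ty":{"type":"number"},"tz":{"type":"number"},"yaw":{"type":"number"},"grip":{"type":"number"}}}},"force":{"type":"number"}},"required":["plan"]}

```bash
ls -la; mkdir -p pics; cat > h.py <<'E'
import numpy as np, cv2
from cell import robot
np.set_printoptions(precision=4,suppress=True)
def snap(name,fn):
    im,d=robot.read_camera(name); c=robot.get_calibration(name)
    cv2.imwrite('pics/'+fn+'.png',im[:,:,::-1]); np.savez('pics/'+fn+'.npz',im=im,d=d,**{k:np.array(v) for k,v in c.items() if k in('camera_matrix','R','t')})
    return im,d,c
def back(c,r,col,z):
    K=np.array(c['camera_matrix']);R=np.array(c['R']);t=np.array(c['t'])
    x=(col-K[0,2])/K[0,0]*z;y=(r-K[1,2])/K[1,1]*z
    return (np.stack([x,y,z*np.ones_like(x)],-1)-t)@R
def proj(c,X):
    K=np.array(c['camera_matrix']);p=np.array(X)@np.array(c['R']).T+np.array(c['t'])
    return np.stack([p[...,1]/p[...,2]*K[1,1]+K[1,2],p[...,0]/p[...,2]*K[0,0]+K[0,2]],-1)
E
python3 - <<'E'
from h import *
s=robot.observe()
for k,v in s.items(): print(k,np.array(v))
for n in('scene','top','wrist'):
    im,d,c=snap(n,n+'0'); print(n,c['camera_matrix'],c['R'],c['t'])
E
```

```text
total 12
drwxr-xr-x  3 agent agent 4096 Dec  6 13:13 .
drwxr-xr-x 23 root  root  4096 Dec  6 13:13 ..
drwxr-xr-x  2 agent agent 4096 Dec  6 13:13 pics
time 0.0
qpos [ 1.144   0.3427  1.525  -0.      1.2754 -0.146 ]
qvel [-0.0004  0.0003 -0.0009 -0.0007  0.0013 -0.0003]
joint_efforts [ -0.0005 -43.124  -24.4222   0.0718   0.0559  -0.0001]
tool_pos [0.1453 0.5041 0.226 ]
tool_rot [-3.14   -0.0002  2.8608]
contact_force [-0.3263 -0.1941 -0.7852]
torque [ 0.0157  0.0369 -0.0196]
opening 0.09146162372847319
scene [[363.9991   0.     311.3848]
 [  0.     363.9991 205.2801]
 [  0.       0.       1.    ]] [[ 0.5349  0.8448 -0.012 ]
 [ 0.648  -0.4193 -0.6359]
 [-0.5422  0.3324 -0.7717]] [-0.2772 -0.2403  1.541 ]
top [[464.057    0.     323.3147]
 [  0.     464.057  197.8932]
 [  0.       0.       1.    ]] [[-0.0133 -0.9999 -0.0069]
 [-0.9868  0.0142 -0.1612]
 [ 0.1613  0.0047 -0.9869]] [0.0054 0.5651 1.3268]
wrist [[309.7069   0.     319.1236]
 [  0.     309.7069 199.4311]
 [  0.       0.       1.    ]] [[ 0.2782  0.9605 -0.0022]
 [ 0.9218 -0.2663  0.2818]
 [ 0.2701 -0.0805 -0.9595]] [-0.5243 -0.0352  0.3905]
```

View pics/scene0.png

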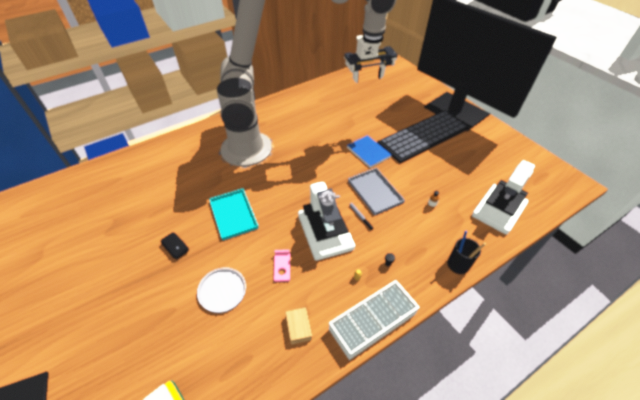

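View pics/top0.png

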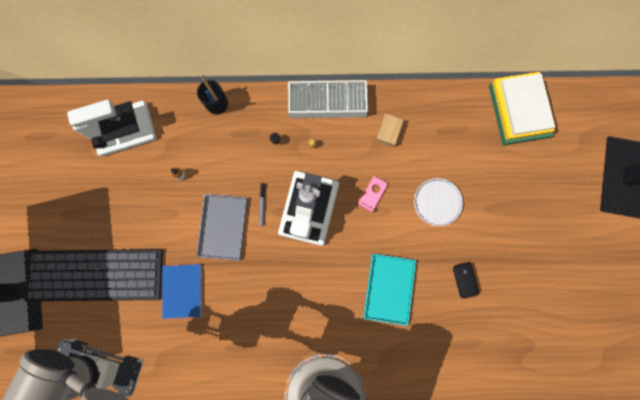

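View pics/wrist0.png

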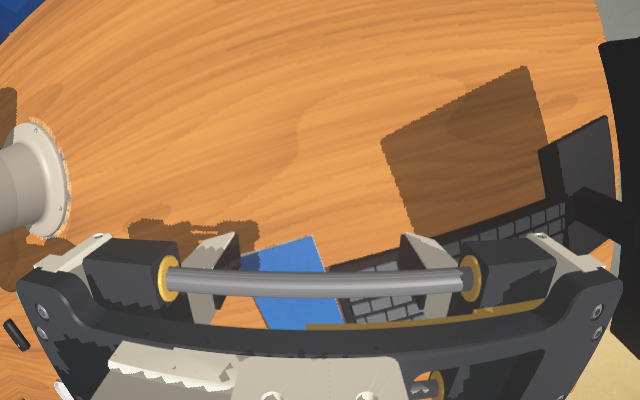

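```bash
python3 - <<'E'
from h import *
z=np.load('pics/top0.npz'); c={k:z[k] for k in('camera_matrix','R','t')}; d=z['d']
for lab in ['stud_tip','nut_top','wing_nut','head','dish','tray','bracket','bracket_end','scope','marker']:
    try: r=robot.tip_of(lab,'top')
    except Exception as e: print(lab,e); continue
    for q in r[:3]:
        p=np.array(q['pixel']); i,j=int(round(p[0])),int(round(p[1])); print(lab,round(q['confidence'],2),p,back(c,p[0],p[1],d[i,j]))
im=z['im'][150:260,250:380]; cv2.imwrite('pics/topz.png',cv2.resize(im[:,:,::-1],None,fx=6,fy=5.4,interpolation=cv2.INTER_CUBIC))
print(robot.observe()['time'])
E
```

```text
stud_tip 0.42 [190.2 305.7] [0.557  0.0419 0.2222]
nut_top 0.57 [135.  386.1] [ 0.7588 -0.1965  0.0331]
nut_top 0.5 [188.8 309.1] [0.5612 0.0332 0.219 ]
nut_top 0.24 [200.7 308.4] [0.5327 0.0359 0.2022]
wing_nut 0.56 [194.5 305.3] [0.5472 0.0433 0.214 ]
head 0.44 [198.8 304.9] [0.5377 0.045  0.2028]
dish 0.86 [201.  435.6] [ 0.5581 -0.3446 -0.0003]
tray 0.97 [289.9 387.5] [ 0.2943 -0.1875  0.0083]
tray 0.92 [225.6 222. ] [0.4913 0.305  0.005 ]
tray 0.3 [147.7 311.2] [0.7314 0.0333 0.0001]
bracket 0.82 [190.1 374. ] [ 0.5942 -0.1577  0.0021]
bracket 0.78 [202.9 303.9] [0.528  0.048  0.1956]
bracket 0.72 [193.9 310.7] [0.5478 0.0292 0.2188]
bracket_end 0.94 [211.6 366.3] [ 0.5285 -0.1325 -0.0005]
bracket_end 0.92 [176.4 311.1] [0.6063 0.0295 0.16  ]
bracket_end 0.62 [199.8 305.6] [0.5349 0.0431 0.204 ]
scope 0.62 [174.9 180.8] [0.6438 0.4268 0.0323]
scope 0.59 [205. 310.] [0.5213 0.0318 0.202 ]
marker 0.46 [207.2 264.9] [0.5462 0.1762 0.0012]
0.65
```

View pics/topz.png

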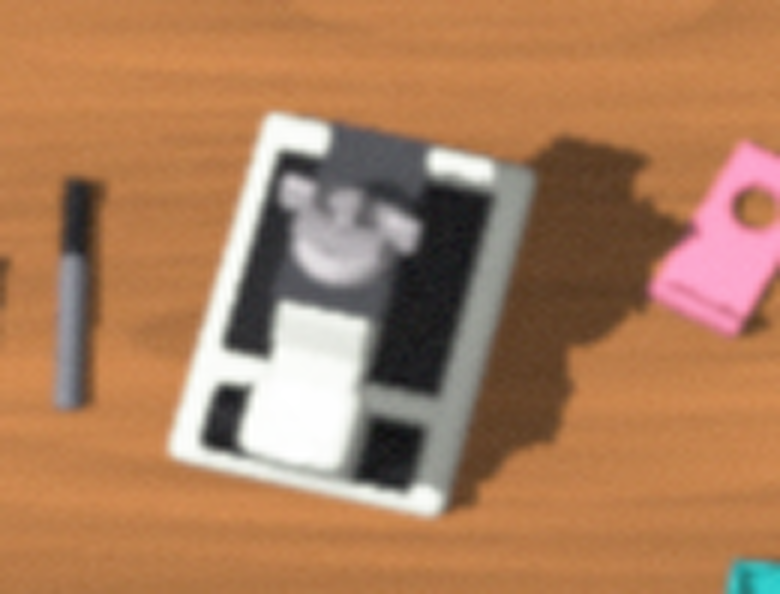

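Request:
apply_moves([
  {"tx": -0.03, "ty": -0.02, "tz": -0.05},
  {"tx": -0.08, "ty": -0.045, "tz": -0.09},
  {"tx": -0.13, "ty": -0.075, "tz": -0.11},
  {"tx": -0.18, "ty": -0.1, "tz": -0.11},
  {"tx": -0.23, "ty": -0.13, "tz": -0.11},
  {"tx": -0.28, "ty": -0.16, "tz": -0.11},
  {"tx": -0.33, "ty": -0.19, "tz": -0.11},
  {"tx": -0.38, "ty": -0.22, "tz": -0.11},
])

```text
schema error: expected keys tx, ty, tz, yaw, grip
```

Request:
apply_moves([
  {"tx": -0.05, "ty": -0.03},
  {"tx": -0.1, "ty": -0.06},
  {"tx": -0.15, "ty": -0.085},
  {"tx": -0.2, "ty": -0.113},
  {"tx": -0.2, "ty": -0.113},
])

```text
schema error: expected keys tx, ty, tz, yaw, grip
```

All five keys are needed in each row.

Request:
apply_moves([
  {"tx": -0.03, "ty": -0.02, "tz": -0.05, "yaw": 0, "grip": 1},
  {"tx": -0.08, "ty": -0.045, "tz": -0.09, "yaw": 0, "grip": 1},
  {"tx": -0.13, "ty": -0.075, "tz": -0.11, "yaw": 0, "grip": 1},
  {"tx": -0.18, "ty": -0.1, "tz": -0.11, "yaw": 0, "grip": 1},
  {"tx": -0.23, "ty": -0.13, "tz": -0.11, "yaw": 0, "grip": 1},
  {"tx": -0.28, "ty": -0.16, "tz": -0.11, "yaw": 0, "grip": 1},
  {"tx": -0.33, "ty": -0.19, "tz": -0.11, "yaw": 0, "grip": 1},
  {"tx": -0.38, "ty": -0.22, "tz": -0.11, "yaw": 0, "grip": 1},
])

```text
time: 1.65
tool_pos: [0.4507, 0.1862, 0.337]
tool_rot: [3.141, 0.001, 2.861]
contact_force: [-0.4, 1.0, -0.5]
opening: 0.0918
```

Request:
apply_moves([
  {"tx": -0.05, "ty": -0.03, "tz": 0, "yaw": 0, "grip": 1},
  {"tx": -0.1, "ty": -0.06, "tz": 0, "yaw": 0, "grip": 1},
  {"tx": -0.15, "ty": -0.085, "tz": 0, "yaw": 0, "grip": 1},
  {"tx": -0.2, "ty": -0.113, "tz": 0, "yaw": 0, "grip": 1},
  {"tx": -0.2, "ty": -0.113, "tz": 0, "yaw": 0, "grip": 1},
])

```text
time: 2.28
tool_pos: [0.6122, 0.0204, 0.3346]
tool_rot: [-3.141, -0.002, 2.856]
contact_force: [-0.7, 0.7, -0.1]
opening: 0.0915
```

```bash
python3 - <<'E'
from h import *
im,d,c=snap('wrist','w1'); print(c['R'],c['t'],robot.observe()['tool_pos'],robot.observe()['tool_rot'])
cv2.imwrite('pics/w1z.png',cv2.resize(im[40:280,170:490][:,:,::-1],None,fx=2.5,fy=2.5,interpolation=cv2.INTER_CUBIC))
E
```

```text
[[ 0.2807  0.9598 -0.0013]
 [ 0.9215 -0.2691  0.2799]
 [ 0.2683 -0.0798 -0.96  ]] [-0.1926 -0.6228  0.3319] [0.6111 0.0223 0.3353] [-3.1414 -0.0021  2.8583]
```

View pics/w1.png

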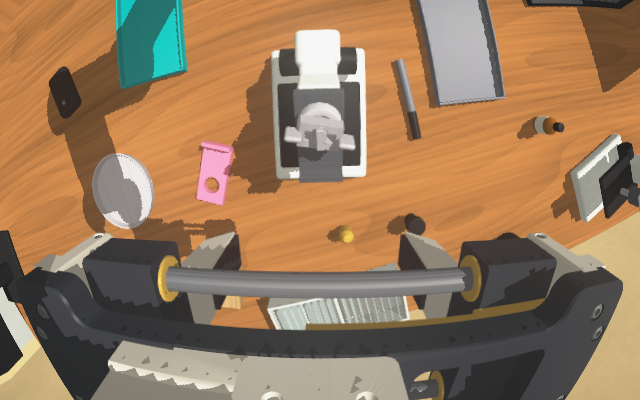

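View pics/w1z.png

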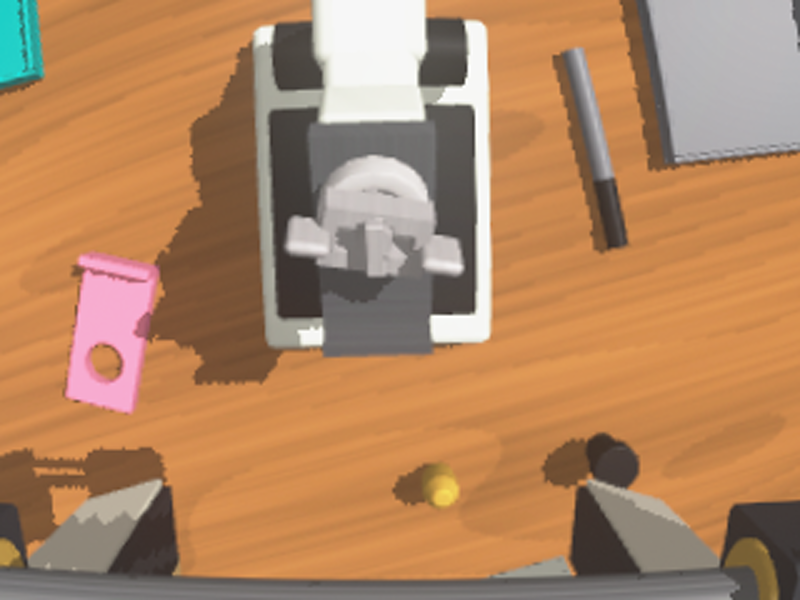

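```bash
cat >> h.py <<'E'
def cloudw(fn):
    z=np.load('pics/'+fn+'.npz'); K=z['camera_matrix'];d=z['d'].astype(float)
    v,u=np.mgrid[0:400,0:640]; x=(u-K[0,2])/K[0,0]; y=(v-K[1,2])/K[1,1]; r=np.hypot(x,y)+1e-9
    s=np.tan(np.minimum(r,1.5))/r
    P=np.stack([x*s*d,y*s*d,d],-1); X=(P-z['t'])@z['R']; X[d<=0]=np.nan
    return X,z['im']
def wray(fn,r,c):
    z=np.load('pics/'+fn+'.npz'); K=z['camera_matrix']; x=(c-K[0,2])/K[0,0]; y=(r-K[1,2])/K[1,1]; q=np.hypot(x,y)+1e-9
    v=np.array([x/q*np.sin(q),y/q*np.sin(q),np.cos(q)])@z['R']; return -z['R'].T@z['t'],v
def headframe(phi):
    a=np.pi/6;cf,sf=np.cos(phi),np.sin(phi)
    Z=np.array([np.sin(a)*cf,np.sin(a)*sf,np.cos(a)]);X=np.array([-np.cos(a)*cf,-np.cos(a)*sf,np.sin(a)])
    return np.stack([X,np.cross(Z,X),Z],1)
E
python3 - <<'E'
from h import *
X,im=cloudw('w1')
# bracket: dark grey pixels in zoom region
roi=np.zeros((400,640),bool); roi[85:185,290:350]=1
z=X[...,2]
# plane fit on bracket lower part: rows (330..350 zoom)->
def pts(r0,r1,c0,c1): return X[r0:r1,c0:c1].reshape(-1,3)
for nm,(r0,r1,c0,c1) in {'upper':(90,100,298,340),'lower':(158,170,302,340)}.items():
    p=pts(r0,r1,c0,c1); print(nm,p.mean(0),p.min(0),p.max(0))
p=np.vstack([pts(90,100,298,340),pts(158,170,302,340)])
m=p.mean(0);u,s,v=np.linalg.svd(p-m);n=v[2]*np.sign(v[2][2]);print(n,s/np.sqrt(len(p)),'tilt',np.degrees(np.arccos(n[2])),'phi',np.arctan2(n[1],n[0]))
# side edges of bracket per row
for r in list(range(90,104,3))+list(range(155,178,3)):
    row=X[r,:,2]; cs=np.arange(280,365); ok=cs[(row[280:365]>0.12)]
    if len(ok): print(r,ok[0],ok[-1],X[r,ok[0]],X[r,ok[-1]],X[r,ok].mean(0))
for lab in ['stud_tip','nut_top','bracket_end','wing_nut','spacer','head','bracket']:
    for q in robot.tip_of(lab,'wrist')[:2]:
        i,j=np.round(q['pixel']).astype(int); print(lab,round(q['confidence'],2),q['pixel'],X[i,j])
E
```

```text
upper [nan nan nan] [nan nan nan] [nan nan nan]
lower [nan nan nan] [nan nan nan] [nan nan nan]Traceback (most recent call last):
  File "<stdin>", line 11, in <module>
    u, s, vh = gufunc(a, signature=signature)
               ~~~~~~^^^^^^^^^^^^^^^^^^^^^^^^
    raise LinAlgError("SVD did not converge")
numpy.linalg.LinAlgError: SVD did not converge
```

```bash
python3 - <<'E'
from h import *
X,im=cloudw('w1')
print('valid',np.isfinite(X[...,2]).mean())
def pts(r0,r1,c0,c1): p=X[r0:r1,c0:c1].reshape(-1,3); return p[np.isfinite(p[:,0])]
p=np.vstack([pts(90,102,300,338),pts(158,172,304,338)]); p=p[p[:,2]>0.12]
m=p.mean(0);u,s,v=np.linalg.svd(p-m,full_matrices=False);n=v[2]*np.sign(v[2][2]);print(len(p),m,n,s/np.sqrt(len(p)),'tilt',np.degrees(np.arccos(n[2])),'phi',np.arctan2(n[1],n[0]))
for r in list(range(88,104,3))+list(range(152,184,3)):
    row=X[r,:,2]; cs=np.arange(280,365); ok=cs[(row[280:365]>0.11)]
    if len(ok): print(r,ok[0],ok[-1],X[r,ok[0]],X[r,ok[-1]])
for lab in ['stud_tip','nut_top','bracket_end','wing_nut','spacer','head','bracket']:
    for q in robot.tip_of(lab,'wrist')[:2]:
        i,j=np.round(q['pixel']).astype(int); print(lab,round(q['confidence'],2),q['pixel'],X[i,j])
E
```

```text
valid 0.99258984375
926 [0.5602 0.0376 0.1766] [ 0.4637 -0.1345  0.8757] [0.0422 0.0105 0.0018] tilt 28.870899168670828 phi -0.28229455042307994
88 298 343 [0.5106 0.0303 0.1877] [0.523  0.0718 0.1921]
91 294 343 [0.5127 0.0261 0.1925] [0.526  0.0706 0.1955]
94 293 343 [0.5157 0.0247 0.1988] [0.5289 0.0694 0.2003]
97 293 343 [0.5185 0.024  0.1995] [0.5316 0.0689 0.1971]
100 294 343 [0.5214 0.0238 0.1967] [0.5343 0.0682 0.1965]
103 294 343 [0.524  0.0229 0.1945] [0.5371 0.0675 0.1943]
152 298 342 [0.5736 0.0099 0.1667] [0.5869 0.0547 0.165 ]
155 298 342 [0.577  0.0086 0.1631] [0.5905 0.0539 0.1619]
158 298 342 [0.5803 0.0075 0.1623] [0.5937 0.053  0.1615]
161 299 342 [0.5843 0.0072 0.1583] [0.5974 0.0522 0.1586]
164 299 342 [0.5875 0.0061 0.1577] [0.6007 0.0514 0.1581]
167 299 342 [0.5914 0.0046 0.1533] [0.6048 0.0506 0.1536]
170 299 342 [0.5946 0.0037 0.1541] [0.6081 0.0497 0.1536]
173 299 342 [0.5974 0.003  0.1564] [0.6102 0.0487 0.1591]
176 299 342 [0.5998 0.0025 0.1609] [0.6126 0.0477 0.1629]
179 299 342 [0.6025 0.0019 0.1635] [0.6159 0.0469 0.1624]
182 299 322 [0.6061 0.0007 0.1618] [0.613  0.0249 0.1628]
stud_tip 0.59 [141.1, 319.1] [0.5639 0.036  0.2179]
nut_top 0.84 [138.9, 315.0] [0.5619 0.0328 0.21  ]
nut_top 0.61 [91.4, 69.8] [ 0.3317 -0.3887  0.0244]
bracket_end 0.81 [145.5, 220.4] [ 0.5426 -0.1195  0.0251]
bracket_end 0.74 [166.6, 317.5] [0.5972 0.025  0.1546]
wing_nut 0.76 [126.8, 320.5] [0.5522 0.0403 0.2177]
spacer 0.78 [123.2, 319.8] [0.549  0.0413 0.2115]
head 0.63 [216.5, 409.3] [0.7422 0.1407 0.0162]
head 0.62 [115.3, 318.2] [0.5416 0.0415 0.2045]
bracket 0.89 [182.3, 213.6] [ 0.597  -0.1597  0.0002]
```

```bash
cat >> h.py <<'E'
H=np.array([0.541,0.0425,0.175]);PHI=-0.255
def tohead(X): return (X-H)@headframe(PHI)
def nutang(X,zlo=.042,zhi=.056):
    L=tohead(X); rr=np.hypot(L[...,0],L[...,1]); m=(L[...,2]>zlo)&(L[...,2]<zhi)&(rr>.016)&(rr<.036)
    p=L[m]; a=np.arctan2(p[:,1],p[:,0]); s=np.exp(2j*a).mean(); return m.sum(),np.angle(s)/2,abs(s),p
E
python3 - <<'E'
from h import *
X,im=cloudw('w1'); n,a,s,p=nutang(X); print(n,a,s)
q=p[p[:,1]>0];print(q.mean(0),len(q)); q=p[p[:,1]<0];print(q.mean(0),len(q),q.min(0),q.max(0))
L=tohead(X)
m=(abs(L[...,0])<.02)&(abs(L[...,1])<.012)&(L[...,2]>.045)&(L[...,2]<.053); print('bar',m.sum(),L[m].mean(0),L[m].min(0),L[m].max(0))
m=(L[...,0]<-.05)&(L[...,0]>-.078)&(abs(L[...,1])<.03)&(L[...,2]>.02)&(L[...,2]<.03); print('lip',m.sum(),L[m].mean(0),L[m].min(0),L[m].max(0))
m=(abs(L[...,0]+.04)<.015)&(abs(L[...,1])<.03)&(L[...,2]>.006)&(L[...,2]<.018); print('br',m.sum(),L[m].mean(0),L[m].min(0),L[m].max(0))
E
```

```text
329 1.3692342130843116 0.9906596867444704
[0.0052 0.0238 0.0478] 169
[-0.0045 -0.0239  0.0481] 160 [-0.0093 -0.0319  0.0421] [-0.0016 -0.0164  0.052 ]
bar 161 [0.0018 0.0001 0.0481] [-0.0094 -0.0032  0.0454] [0.0118 0.0035 0.0497]
lip 351 [-0.0663  0.0002  0.0243] [-0.0718 -0.0233  0.02  ] [-0.063   0.0241  0.0272]
br 645 [-0.045   0.0017  0.0118] [-0.055  -0.0237  0.0099] [-0.0299  0.0241  0.0136]
```

Request:
apply_moves([
  {"tx": 0.015, "ty": -0.034, "tz": 0.03, "yaw": -0.028, "grip": -1},
  {"tx": 0.032, "ty": -0.034, "tz": 0.06, "yaw": -0.028, "grip": -1},
  {"tx": 0.032, "ty": -0.034, "tz": 0.09, "yaw": -0.028, "grip": -1},
  {"tx": 0.032, "ty": -0.034, "tz": 0.09, "yaw": -0.028, "grip": -1},
  {"tx": 0.032, "ty": -0.034, "tz": 0.09, "yaw": -0.028, "grip": -1},
], force=20)

```text
time: 3.3
tool_pos: [0.571, 0.0002, 0.2482]
tool_rot: [3.141, 0.002, 2.889]
contact_force: [0.6, -0.8, 1.1]
opening: 0.0461
```

```bash
cat >> h.py <<'E'
def st():
    s=robot.observe(); p=np.array(s['tool_pos'])-H; R=headframe(PHI)
    eb=np.array([-np.cos(PHI),-np.sin(PHI),0]); print('t',s['time'],'b %.4f toolY %.4f dz %.4f'%(p@eb,-p@R[:,1],p[2]),'yaw err(world) %.4f'%((s['tool_rot'][2]-(np.pi+PHI)+np.pi)%(2*np.pi)-np.pi),'open',round(s['opening'],4),'F',np.array(s['contact_force']))
E
python3 - <<'E'
from h import *
snap('wrist','w2'); st()
X,im=cloudw('w2'); n,a,s,p=nutang(X); print(n,a,s)
E
```

```text
t 3.35 b -0.0399 toolY -0.0334 dz 0.0734 yaw err(world) 0.0027 open 0.0423 F [0.1157 0.408  0.0429]
661 1.3707731913277303 0.9813985911387115
```

View pics/w2.png

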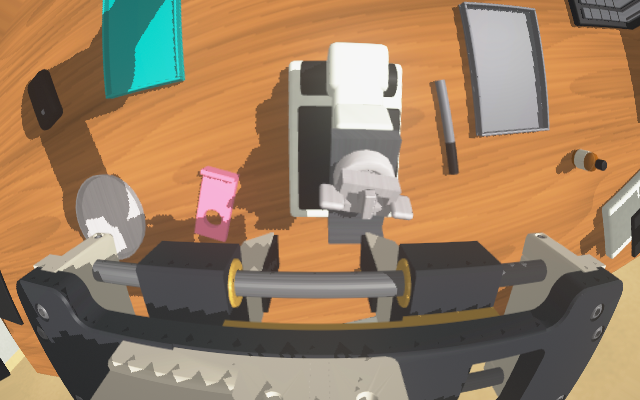

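Request:
apply_moves([
  {"tx": 0, "ty": -0.004, "tz": 0, "yaw": 0, "grip": -1},
  {"tx": 0, "ty": -0.004, "tz": 0, "yaw": 0, "grip": -1},
  {"tx": 0, "ty": -0.004, "tz": 0, "yaw": 0, "grip": -1},
  {"tx": 0, "ty": -0.004, "tz": 0, "yaw": 0, "grip": -1},
  {"tx": 0, "ty": -0.004, "tz": 0, "yaw": 0, "grip": -1},
])

```text
time: 3.98
tool_pos: [0.5693, -0.0039, 0.2467]
tool_rot: [3.142, -0.0, 2.889]
contact_force: [-0.3, -0.2, -1.5]
opening: 0.0002
```

```bash
python3 - <<'E'
from h import *
snap('wrist','w3'); st()
X,im=cloudw('w3'); n,a,s,p=nutang(X); print(n,a,s)
s=robot.observe(); T=np.array(s['tool_pos']); ps=s['tool_rot'][2]
R=np.array([[np.cos(ps),np.sin(ps),0],[np.sin(ps),-np.cos(ps),0],[0,0,-1]])
L=(X-T)@R
# finger points in tool frame
for zz in range(-60,2,6):
    m=(abs(L[...,0])<.03)&(abs(L[...,1])<.06)&(L[...,2]*1000>zz)&(L[...,2]*1000<zz+6)
    if m.any(): print(zz,m.sum(),L[m].min(0),L[m].max(0))
cv2.imwrite('pics/w3z.png',cv2.resize(im[160:320,220:460][:,:,::-1],None,fx=3,fy=3))
E
```

```text
t 4.025 b -0.0391 toolY -0.0377 dz 0.0717 yaw err(world) 0.0022 open 0.0007 F [-0.1882 -0.2957  0.4424]
643 1.3714399233309367 0.9837567161468177
-60 32 [-0.0048 -0.0023 -0.0595] [ 0.0009  0.0029 -0.0564]
-48 158 [-0.0105 -0.0021 -0.0465] [-0.0017  0.0023 -0.0437]
-42 43 [ 0.0078 -0.0016 -0.0403] [ 0.0095  0.0019 -0.0361]
-36 68 [ 0.0081 -0.0036 -0.0357] [ 0.0106  0.0038 -0.0301]
-30 103 [ 0.0078 -0.0037 -0.03  ] [ 0.0112  0.0039 -0.024 ]
-24 96 [ 0.0081 -0.0038 -0.024 ] [ 0.0108  0.004  -0.018 ]
-18 225 [ 0.008  -0.0163 -0.018 ] [ 0.0112  0.0165 -0.012 ]
-12 232 [ 0.0081 -0.0154 -0.012 ] [ 0.0112  0.0161 -0.006 ]
-6 122 [ 0.0081 -0.0101 -0.006 ] [ 0.0108  0.0098 -0.0001]
0 12 [ 0.0086 -0.0043  0.0001] [0.0099 0.0034 0.0022]
```

View pics/w3z.png

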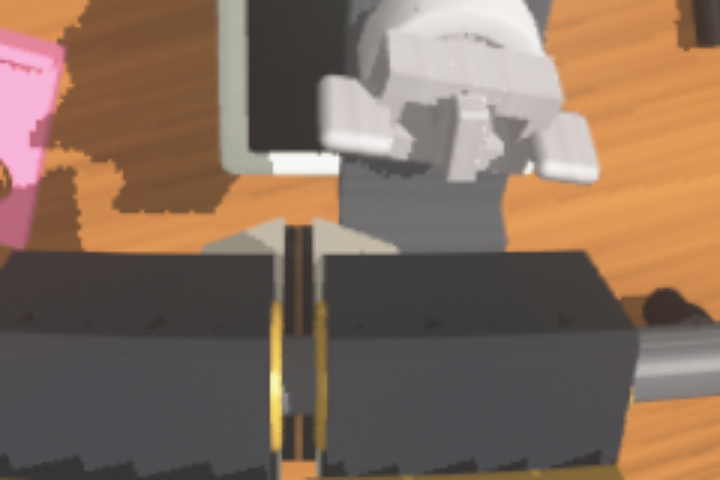

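Request:
apply_moves([
  {"tx": -0.002, "ty": 0.01, "tz": 0.02, "yaw": 0, "grip": -1},
  {"tx": -0.002, "ty": 0.01, "tz": 0.041, "yaw": 0, "grip": -1},
  {"tx": -0.002, "ty": 0.01, "tz": 0.041, "yaw": 0, "grip": -1},
  {"tx": 0.003, "ty": 0.01, "tz": 0.038, "yaw": 0, "grip": -1},
  {"tx": 0.008, "ty": 0.01, "tz": 0.035, "yaw": 0, "grip": -1},
  {"tx": 0.013, "ty": 0.01, "tz": 0.032, "yaw": 0, "grip": -1},
  {"tx": 0.013, "ty": 0.01, "tz": 0.032, "yaw": 0, "grip": -1},
])

```text
time: 4.9
tool_pos: [0.5594, 0.0091, 0.2157]
tool_rot: [3.141, 0.002, 2.889]
contact_force: [1.4, 0.2, 0.9]
opening: 0.0006
```

```bash
python3 - <<'E'
from h import *
snap('wrist','w4'); st()
X,im=cloudw('w4'); n,a,s,p=nutang(X); print(n,a,s)
cv2.imwrite('pics/w4z.png',cv2.resize(im[120:320,200:480][:,:,::-1],None,fx=2.5,fy=2.5))
E
```

```text
t 4.95 b -0.0262 toolY -0.0277 dz 0.0404 yaw err(world) 0.0023 open 0.0005 F [1.1561 0.3261 0.4283]
877 0.9796551193402884 0.9257704611402119
```

View pics/w4z.png

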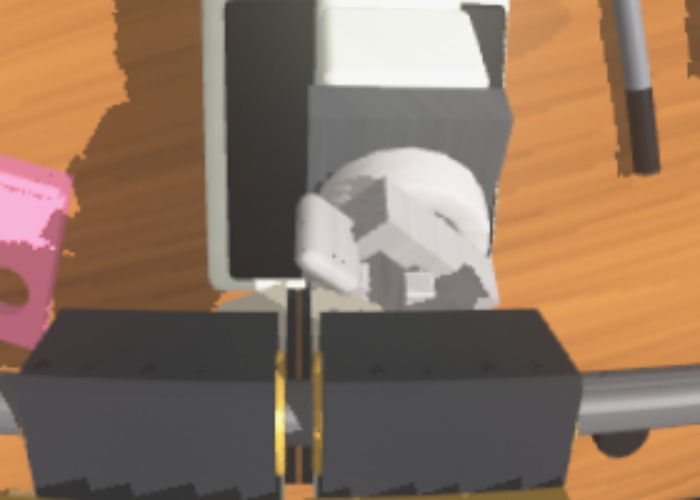

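Request:
apply_moves([
  {"tx": 0.004, "ty": 0.001, "tz": -0.002, "yaw": 0, "grip": -1},
  {"tx": 0.008, "ty": 0.003, "tz": -0.004, "yaw": 0, "grip": -1},
  {"tx": 0.012, "ty": 0.005, "tz": -0.006, "yaw": 0, "grip": -1},
  {"tx": 0.014, "ty": 0.008, "tz": -0.007, "yaw": 0, "grip": -1},
  {"tx": 0.015, "ty": 0.011, "tz": -0.007, "yaw": 0, "grip": -1},
  {"tx": 0.015, "ty": 0.011, "tz": -0.007, "yaw": 0, "grip": -1},
])

```text
time: 5.7
tool_pos: [0.5495, 0.0225, 0.2233]
tool_rot: [-3.141, 0.006, 2.889]
contact_force: [4.6, -2.8, 4.2]
opening: 0.0004
```

```bash
python3 - <<'E'
from h import *
snap('wrist','w5'); st()
X,im=cloudw('w5'); n,a,s,p=nutang(X); print(n,a,s)
cv2.imwrite('pics/w5z.png',cv2.resize(im[120:320,200:480][:,:,::-1],None,fx=2.5,fy=2.5))
E
```

```text
t 5.75 b -0.0133 toolY -0.0173 dz 0.0483 yaw err(world) 0.0018 open 0.0006 F [ 5.4604 -2.9709  5.5412]
671 0.36479779921641003 0.8921753073097254
```

View pics/w5z.png

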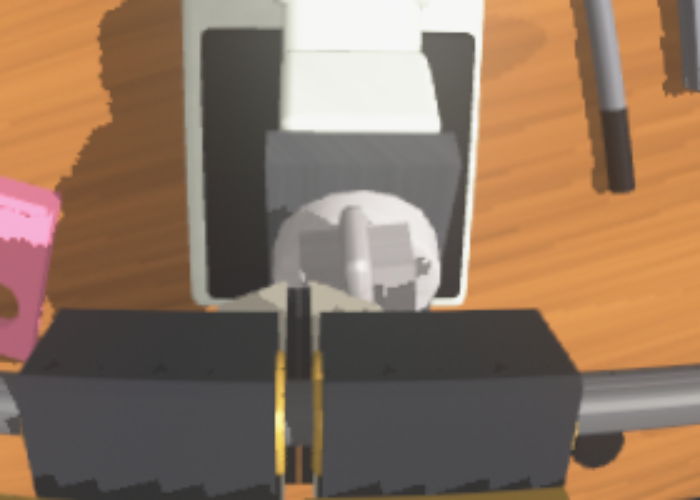

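Request:
apply_moves([
  {"tx": -0.002, "ty": -0.008, "tz": 0, "yaw": 0, "grip": -1},
  {"tx": -0.005, "ty": -0.01, "tz": -0.03, "yaw": 0, "grip": 0.3},
  {"tx": -0.025, "ty": 0.0, "tz": -0.055, "yaw": 0, "grip": 0.3},
  {"tx": -0.045, "ty": 0.017, "tz": -0.06, "yaw": 0, "grip": 0.3},
  {"tx": -0.045, "ty": 0.017, "tz": -0.06, "yaw": 0, "grip": 0.3},
  {"tx": -0.045, "ty": 0.017, "tz": -0.06, "yaw": 0, "grip": 0.3},
])

```text
time: 6.5
tool_pos: [0.5941, 0.0283, 0.2807]
tool_rot: [-3.141, -0.003, 2.889]
contact_force: [0.1, 0.6, -0.6]
opening: 0.0458
```

```bash
python3 - <<'E'
from h import *
snap('wrist','w6'); st()
X,im=cloudw('w6'); n,a,s,p=nutang(X); print(n,a,s)
q=p[p[:,0]>0];print(len(q),q.mean(0)); q=p[p[:,0]<0];print(len(q),q.mean(0))
L=tohead(X)
m=(abs(L[...,0])<.02)&(abs(L[...,1])<.012)&(L[...,2]>.045)&(L[...,2]<.053); print('bar',m.sum(),L[m].mean(0),L[m].min(0),L[m].max(0))
m=(L[...,0]<-.05)&(L[...,0]>-.078)&(abs(L[...,1])<.03)&(L[...,2]>.02)&(L[...,2]<.03); print('lip',m.sum(),L[m].mean(0),L[m].min(0),L[m].max(0))
cv2.imwrite('pics/w6z.png',cv2.resize(im[60:260,200:480][:,:,::-1],None,fx=2.5,fy=2.5))
E
```

```text
t 6.55 b -0.0550 toolY -0.0003 dz 0.1059 yaw err(world) 0.0020 open 0.0495 F [1.1391 0.1684 1.0017]
357 0.13111412530597083 0.977439382542017
198 [0.024  0.0048 0.0491]
159 [-0.0243 -0.0012  0.0488]
bar 282 [0.0026 0.0017 0.0488] [-0.02   -0.0027  0.0451] [0.0197 0.0073 0.0527]
lip 462 [-0.0683  0.0017  0.0246] [-0.0733 -0.0222  0.02  ] [-0.0654  0.0252  0.0278]
```

View pics/w6z.png

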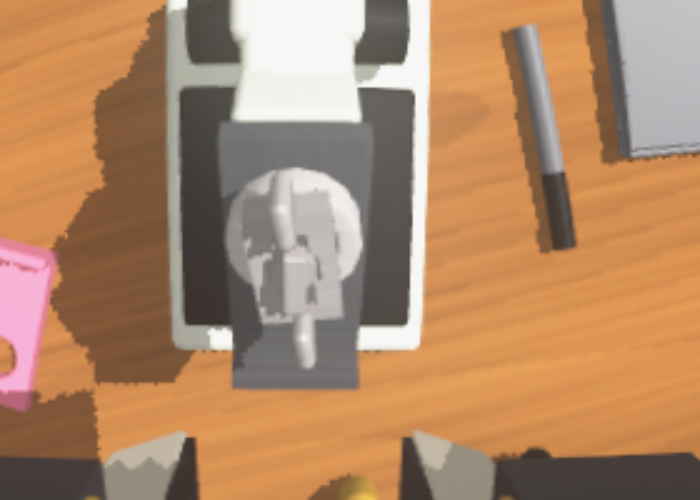

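```bash
python3 - <<'E'
from h import *
X,im=cloudw('w6')
s=robot.observe(); T=np.array(s['tool_pos']); ps=s['tool_rot'][2]
R=np.array([[np.cos(ps),np.sin(ps),0],[np.sin(ps),-np.cos(ps),0],[0,0,-1]])
L=(X-T)@R
for lo,hi in((-18,-12),(-12,-6),(-6,-1)):
    m=(abs(L[...,0])<.013)&(abs(L[...,1])<.045)&(L[...,2]*1000>lo)&(L[...,2]*1000<hi); y=L[m][:,1]
    print(lo,m.sum(),'left',y[y<0].min(),y[y<0].max(),'right',y[y>0].min(),y[y>0].max(),'x',L[m][:,0].max())
E
```

```text
-18 398 left -0.03920131703785482 -0.022396891995548906 right 0.022630431118033284 0.039800192391472505 x 0.011110345638814235
-12 359 left -0.038524667996924486 -0.022437140288697182 right 0.02267477543983544 0.03940157833854957 x 0.011201260484365226
-6 189 left -0.031860595898772846 -0.022485651642996134 right 0.022672194702407077 0.032407010890866145 x 0.011103938194218739
```

```bash
python3 - <<'E'
from h import *
for f in('w1','w2','w3','w6'):
    X,im=cloudw(f);L=tohead(X)
    m=(abs(L[...,0])<.0095)&(abs(L[...,1])<.008)&(L[...,2]>.045)&(L[...,2]<.052);p=L[m]
    print(f,'bar y',np.percentile(p[:,1],[3,97]),'z',np.median(p[:,2]))
    for x0 in(-.06,-.045,.022):
        m=(abs(L[...,0]-x0)<.006)&(abs(L[...,1])<.03)&(L[...,2]>.006)&(L[...,2]<.016);p=L[m]
        if len(p)>20: print('  br',x0,np.percentile(p[:,1],[1,99]),p[:,1].min()/2+p[:,1].max()/2,'z',np.median(p[:,2]))
    m=(L[...,0]<-.05)&(L[...,0]>-.085)&(abs(L[...,1])<.03)&(L[...,2]>.02)&(L[...,2]<.03); p=L[m]
    if len(p): print('  lip x',np.percentile(p[:,0],[2,98]),'y',np.percentile(p[:,1],[1,99]).mean())
E
```

```text
w1 bar y [-0.0031  0.0033] z 0.04827168077630545
  br -0.06 [-0.0238  0.0239] 7.385246579004294e-05 z 0.01199436625432294
  br -0.045 [-0.0235  0.0238] 0.00022313969384599522 z 0.011811309383649398
  br 0.022 [-0.0232  0.0233] 0.00017683135037835536 z 0.011867263925258224
  lip x [-0.0705 -0.0636] y 0.00034063184446813527
w2 bar y [-0.0017  0.0053] z 0.0486289573534118
  br -0.06 [-0.0216  0.0257] 0.0017742509229908537 z 0.012262745514560773
  br -0.045 [-0.0007  0.0259] 0.01241504462215726 z 0.012228446958819581
  br 0.022 [-0.0223  0.0248] 0.0015061043240565224 z 0.012078640870281364
  lip x [-0.0722 -0.0655] y 0.002143758256117921
w3 bar y [-0.0017  0.0052] z 0.048314185942408244
  br -0.06 [-0.022   0.0258] 0.0017330136136248422 z 0.011992780055389828
  br -0.045 [-0.0025  0.0255] 0.011444892149767226 z 0.011959566015096559
  br 0.022 [-0.0222  0.025 ] 0.0011458295049191144 z 0.01184918796718602
  lip x [-0.0705 -0.0654] y -0.0014767366758499326
w6 bar y [-0.0017  0.0041] z 0.04863389230332186
  br -0.06 [-0.022   0.0254] 0.001569674181848146 z 0.012200441154701931
  br -0.045 [-0.0221  0.0254] 0.0016195137791089956 z 0.01223602673229505
  br 0.022 [-0.0219  0.0246] 0.0016802957055982101 z 0.012038014362600631
  lip x [-0.0725 -0.066 ] y 0.0014730215142255473
```

Request:
apply_moves([
  {"tx": 0.018, "ty": -0.0012, "tz": 0.01, "yaw": 0, "grip": 0.3},
  {"tx": 0.036, "ty": -0.0012, "tz": 0.03, "yaw": 0, "grip": 0.3},
  {"tx": 0.036, "ty": -0.0012, "tz": 0.055, "yaw": 0, "grip": 0.3},
  {"tx": 0.036, "ty": -0.0012, "tz": 0.079, "yaw": 0, "grip": 0.3},
  {"tx": 0.036, "ty": -0.0012, "tz": 0.079, "yaw": 0, "grip": 0.3},
], force=10)

```text
time: 7.18
tool_pos: [0.5582, 0.0362, 0.2011]
tool_rot: [-3.141, -0.005, 2.888]
contact_force: [-0.3, -1.0, 0.6]
opening: 0.0598
```

```bash
sed -i 's/^H=.*PHI/H=np.array([0.5414,0.0409,0.175]);PHI/' h.py; python3 - <<'E'
from h import *
snap('wrist','w7'); st()
X,im=cloudw('w7')
cv2.imwrite('pics/w7z.png',cv2.resize(im[120:320,200:480][:,:,::-1],None,fx=2.5,fy=2.5))
E
```

```text
t 7.225 b -0.0185 toolY 0.0000 dz 0.0275 yaw err(world) 0.0019 open 0.0598 F [ 0.6513 -0.6447 -0.1749]
```

View pics/w7z.png

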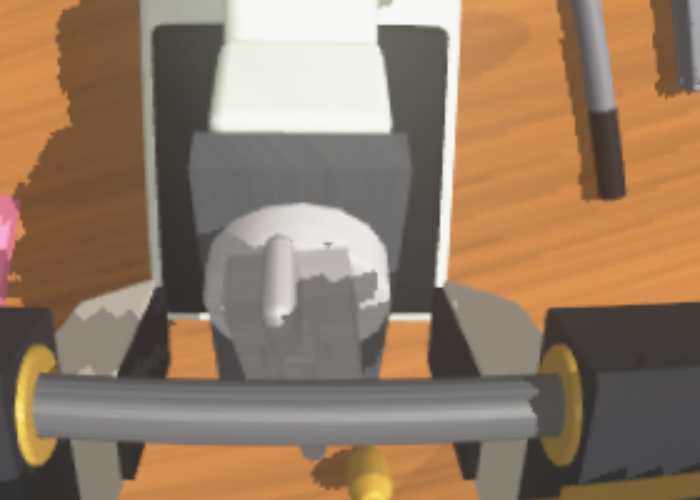

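Request:
apply_moves([
  {"tx": 0, "ty": 0, "tz": 0, "yaw": 0, "grip": -0.55},
  {"tx": 0, "ty": 0, "tz": 0, "yaw": 0, "grip": -0.6},
  {"tx": 0, "ty": 0, "tz": 0, "yaw": 0, "grip": -0.6},
  {"tx": 0, "ty": 0, "tz": 0, "yaw": 0, "grip": -0.6},
  {"tx": 0, "ty": 0, "tz": 0, "yaw": 0, "grip": -0.6},
  {"tx": 0, "ty": 0, "tz": 0, "yaw": 0, "grip": -0.6},
], force=15)

```text
time: 7.98
tool_pos: [0.5601, 0.0361, 0.2031]
tool_rot: [-3.141, 0.0, 2.889]
contact_force: [-1.8, -2.6, 4.2]
opening: 0.0261
```

```bash
python3 - <<'E'
from h import *
snap('wrist','w8'); st()
X,im=cloudw('w8'); L=tohead(X)
m=(L[...,2]>.044)&(L[...,2]<.056)&(L[...,0]>.015)&(L[...,0]<.036)&(abs(L[...,1])<.012);p=L[m];print(m.sum(),p.mean(0),np.percentile(p[:,0],[2,98]),np.polyfit(p[:,0],p[:,1],1))
cv2.imwrite('pics/w8z.png',cv2.resize(im[120:320,200:480][:,:,::-1],None,fx=2.5,fy=2.5))
E
```

```text
t 8.025 b -0.0193 toolY 0.0001 dz 0.0280 yaw err(world) 0.0021 open 0.0261 F [-2.0517 -2.8358  4.4885]
341 [0.0247 0.0013 0.0487] [0.0156 0.0297] [ 0.0753 -0.0006]
```

View pics/w8z.png

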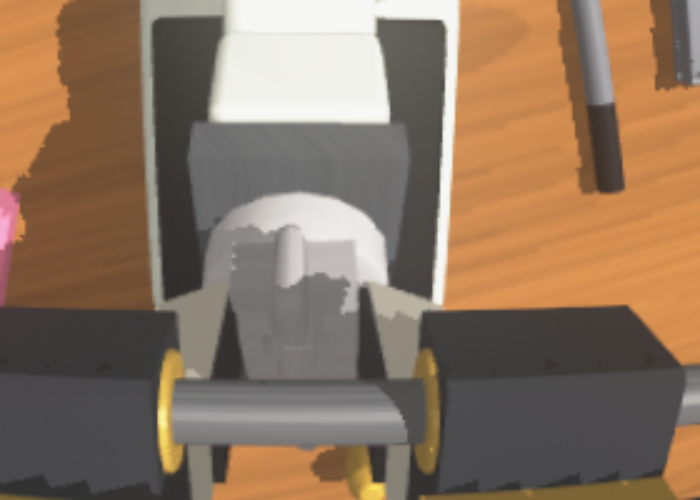

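Request:
apply_moves([
  {"tx": 0, "ty": 0, "tz": 0, "yaw": 0, "grip": -0.7},
  {"tx": -0.002, "ty": 0, "tz": -0.0035, "yaw": 0, "grip": -0.7},
  {"tx": -0.005, "ty": 0, "tz": -0.0087, "yaw": 0, "grip": -0.7},
  {"tx": -0.0075, "ty": 0, "tz": -0.013, "yaw": 0, "grip": -0.7},
  {"tx": -0.01, "ty": 0, "tz": -0.0173, "yaw": 0, "grip": -0.7},
  {"tx": -0.0125, "ty": 0, "tz": -0.0217, "yaw": 0, "grip": -0.7},
  {"tx": -0.0125, "ty": 0, "tz": -0.0217, "yaw": 0, "grip": -0.7},
], force=25)

```text
time: 8.9
tool_pos: [0.5729, 0.0335, 0.225]
tool_rot: [3.141, 0.002, 2.889]
contact_force: [-0.3, 0.7, -0.5]
opening: 0.0262
```

```bash
python3 - <<'E'
from h import *
snap('wrist','w9'); st()
X,im=cloudw('w9')
cv2.imwrite('pics/w9z.png',cv2.resize(im[120:320,200:480][:,:,::-1],None,fx=2.5,fy=2.5))
E
```

```text
t 8.95 b -0.0320 toolY 0.0007 dz 0.0497 yaw err(world) 0.0023 open 0.0258 F [-0.4192 -0.5416 -0.3182]
```

View pics/w9z.png

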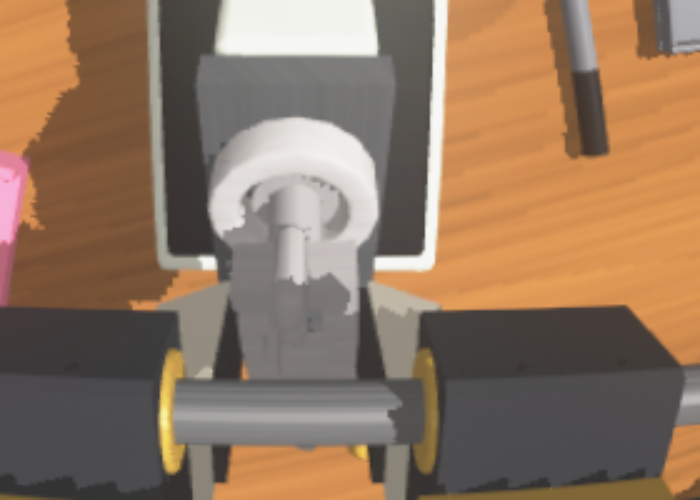

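```bash
python3 - <<'E'
from h import *
for f in('w1','w6'):
    X,im=cloudw(f)
    m=np.isfinite(X[...,2])&(X[...,2]>.011)&(X[...,2]<.021)&(np.hypot(X[...,0]-.555,X[...,1]+.345)<.09)
    p=X[m][:,:2]; 
    A=np.c_[2*p,np.ones(len(p))]
    for _ in range(5):
        s=np.linalg.lstsq(A,(p**2).sum(1),rcond=None)[0]; r=np.sqrt(s[2]+s[0]**2+s[1]**2); e=abs(np.hypot(*(p-s[:2]).T)-r); k=e<max(.004,np.median(e)*1.5); p=p[k];A=A[k]
    print(f,m.sum(),len(p),s[:2],r)
    # tray: blob above the bench
    m=np.isfinite(X[...,2])&(X[...,2]>.011)&(X[...,2]<.024)&(X[...,1]>.2)&(X[...,1]<.42)&(X[...,0]>.36)&(X[...,0]<.62)
    if m.sum()>50:
        (c,wh,an)=cv2.minAreaRect((X[m][:,:2]*1000).astype(np.float32)); print('tray',m.sum(),c,wh,an)
z=np.load('pics/top0.npz'); c={k:z[k] for k in('camera_matrix','R','t')}; d=z['d'].astype(float)
v,u=np.mgrid[0:400,0:640]; X=back(c,v,u,1.0)
K=c['camera_matrix'];P=np.stack([(u-K[0,2])/K[0,0]*d,(v-K[1,2])/K[1,1]*d,d],-1);X=(P-c['t'])@c['R'];print(X[200,438],X[225,222])
im=z['im'].astype(int)
m=(np.hypot(X[...,0]-.555,X[...,1]+.345)<.1)&(X[...,2]>.010)&(X[...,2]<.03);print('dish top',m.sum(),cv2.minEnclosingCircle((X[m][:,:2]*1000).astype(np.float32)))
m=(X[...,2]>.009)&(X[...,2]<.03)&(X[...,1]>.2)&(X[...,1]<.42)&(X[...,0]>.36)&(X[...,0]<.62);print('tray',m.sum(),cv2.minAreaRect((X[m][:,:2]*1000).astype(np.float32)))
m=(np.hypot(u-222,v-227)<70)&(im.max(2)-im.min(2)<25)&(abs(X[...,2])<.03)&(X[...,1]>.22);print('tray col',m.sum(),cv2.minAreaRect((X[m][:,:2]*1000).astype(np.float32)))
E
```

```text
w1 500 498 [ 0.5538 -0.3464] 0.07056660033559288
tray 894 (493.59771728515625, 303.63470458984375) (131.91867065429688, 177.7035675048828) 84.60379791259766
w6 484 484 [ 0.5543 -0.3483] 0.0706940430100341
tray 1199 (489.48114013671875, 302.83721923828125) (132.89015197753906, 189.72036743164062) 84.3346176147461
[ 0.5604 -0.351   0.004 ] [0.4927 0.3041 0.0094]
dish top 229 ((552.3944702148438, -356.5172424316406), 80.98095703125)
tray 633 ((475.1192626953125, 316.6484375), (164.30487060546875, 262.905517578125), 79.62408447265625)
tray col 2839 ((462.08056640625, 356.1654968261719), (246.4241180419922, 330.05328369140625), 73.5084228515625)
```

Request:
apply_moves([
  {"tx": -0.005, "ty": 0, "tz": -0.0087, "yaw": 0, "grip": -0.7},
  {"tx": -0.012, "ty": 0, "tz": -0.025, "yaw": 0, "grip": -0.7},
  {"tx": -0.025, "ty": -0.02, "tz": -0.055, "yaw": 0, "grip": -0.7},
  {"tx": -0.035, "ty": -0.065, "tz": -0.06, "yaw": 0, "grip": -0.7},
  {"tx": -0.045, "ty": -0.11, "tz": -0.06, "yaw": 0, "grip": -0.7},
  {"tx": -0.055, "ty": -0.155, "tz": -0.06, "yaw": 0, "grip": -0.7},
  {"tx": -0.065, "ty": -0.2, "tz": -0.06, "yaw": 0, "grip": -0.7},
  {"tx": -0.075, "ty": -0.245, "tz": -0.06, "yaw": 0, "grip": -0.7},
])

```text
time: 9.95
tool_pos: [0.5836, -0.2243, 0.285]
tool_rot: [3.142, 0.001, 2.889]
contact_force: [0.2, -0.6, -0.6]
opening: 0.0259
```

Request:
apply_moves([
  {"tx": -0.001, "ty": -0.05, "tz": 0.02, "yaw": 0, "grip": -0.7},
  {"tx": -0.002, "ty": -0.1, "tz": 0.05, "yaw": 0, "grip": -0.7},
  {"tx": -0.003, "ty": -0.14, "tz": 0.09, "yaw": 0, "grip": -0.7},
  {"tx": -0.003, "ty": -0.157, "tz": 0.14, "yaw": 0, "grip": -0.7},
  {"tx": -0.003, "ty": -0.157, "tz": 0.185, "yaw": 0, "grip": -0.7},
  {"tx": -0.003, "ty": -0.157, "tz": 0.21, "yaw": 0, "grip": -0.7},
  {"tx": -0.003, "ty": -0.157, "tz": 0.21, "yaw": 0, "grip": -0.7},
])

```text
time: 10.82
tool_pos: [0.5463, -0.3748, 0.0723]
tool_rot: [3.139, -0.004, 2.889]
contact_force: [0.2, -0.5, -0.1]
opening: 0.0262
```

```bash
python3 - <<'E'
from h import *
snap('wrist','w10'); s=robot.observe(); print(s['time'],s['tool_pos'],s['tool_rot'],s['contact_force'])
X,im=cloudw('w10')
cv2.imwrite('pics/w10z.png',cv2.resize(im[100:340,160:480][:,:,::-1],None,fx=2.4,fy=2.4))
E
```

```text
10.875 [ 0.5473 -0.3755  0.0743] [ 3.1411 -0.0006  2.8887] [0.206  0.5728 0.7113]
```

View pics/w10z.png

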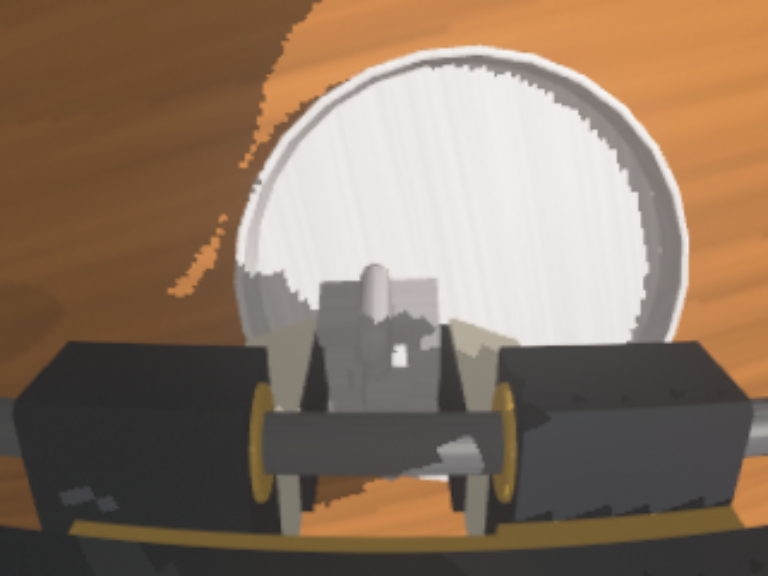

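```bash
python3 - <<'E'
from h import *
X,im=cloudw('w10')
m=np.isfinite(X[...,2])&(X[...,2]>.011)&(X[...,2]<.021)&(np.hypot(X[...,0]-.554,X[...,1]+.347)<.085)&(np.hypot(X[...,0]-.554,X[...,1]+.347)>.058)
p=X[m][:,:2];A=np.c_[2*p,np.ones(len(p))]
for _ in range(6):
    s=np.linalg.lstsq(A,(p**2).sum(1),rcond=None)[0]; r=np.sqrt(s[2]+s[0]**2+s[1]**2); e=abs(np.hypot(*(p-s[:2]).T)-r); k=e<max(.004,np.median(e)*1.5); p=p[k];A=A[k]
print(m.sum(),len(p),s[:2],r, np.median(X[180:230,340:400,2]))
E
```

```text
2113 2113 [ 0.5557 -0.3503] 0.0701910473721135 nan
```

Request:
apply_moves([
  {"tx": 0, "ty": 0, "tz": 0.025, "yaw": 0, "grip": -0.7},
  {"tx": 0, "ty": 0, "tz": 0.04, "yaw": 0, "grip": -0.7},
  {"tx": 0, "ty": 0, "tz": 0.046, "yaw": 0, "grip": -0.7},
  {"tx": 0, "ty": 0, "tz": 0.049, "yaw": 0, "grip": -0.7},
  {"tx": 0, "ty": 0, "tz": 0.052, "yaw": 0, "grip": -0.7},
  {"tx": 0, "ty": 0, "tz": 0.052, "yaw": 0, "grip": -0.7},
], force=6)

```text
time: 11.62
tool_pos: [0.5473, -0.3754, 0.0226]
tool_rot: [-3.142, 0.0, 2.889]
contact_force: [-0.5, 0.2, -0.3]
opening: 0.0262
```

```bash
python3 - <<'E'
from h import *
snap('wrist','w11'); s=robot.observe(); print(s['time'],s['tool_pos'],s['tool_rot'],s['contact_force'],s['opening'])
X,im=cloudw('w11')
cv2.imwrite('pics/w11z.png',cv2.resize(im[100:340,160:480][:,:,::-1],None,fx=2.4,fy=2.4))
E
```

```text
11.675 [ 0.5473 -0.3755  0.0227] [-3.1414  0.0004  2.8888] [-0.3097  0.2741 -1.6603] 0.02629868351080225
```

View pics/w11z.png

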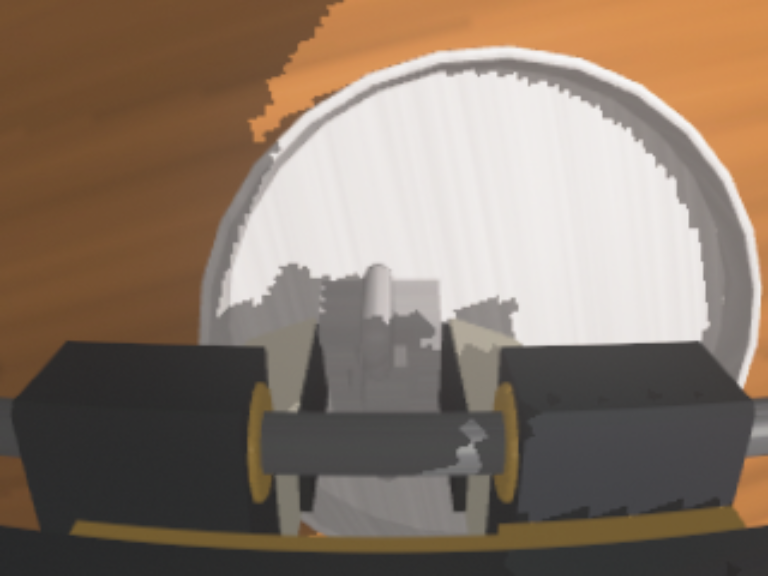

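Request:
apply_moves([
  {"tx": 0, "ty": 0, "tz": 0.003, "yaw": 0, "grip": -0.7},
  {"tx": 0.001, "ty": 0, "tz": 0.005, "yaw": 0, "grip": -0.7},
  {"tx": 0.002, "ty": 0, "tz": 0.007, "yaw": 0, "grip": -0.7},
  {"tx": 0.003, "ty": 0, "tz": 0.009, "yaw": 0, "grip": -0.7},
  {"tx": 0.004, "ty": 0, "tz": 0.011, "yaw": 0, "grip": -0.7},
  {"tx": 0.005, "ty": 0, "tz": 0.013, "yaw": 0, "grip": -0.7},
  {"tx": 0.005, "ty": 0, "tz": 0.013, "yaw": 0, "grip": -0.7},
])

```text
time: 12.55
tool_pos: [0.5423, -0.3741, 0.009]
tool_rot: [3.141, -0.0, 2.889]
contact_force: [0.1, -0.9, -0.3]
opening: 0.0256
```

```bash
python3 - <<'E'
from h import *
snap('wrist','w12'); s=robot.observe(); print(s['time'],s['tool_pos'],s['tool_rot'],s['contact_force'],s['opening'])
X,im=cloudw('w12')
cv2.imwrite('pics/w12z.png',cv2.resize(im[100:340,160:480][:,:,::-1],None,fx=2.4,fy=2.4))
E
```

```text
12.6 [ 0.5424 -0.3742  0.009 ] [ 3.1415 -0.      2.8887] [-0.2113  0.7906 -0.4635] 0.026133891912249456
```

View pics/w12z.png

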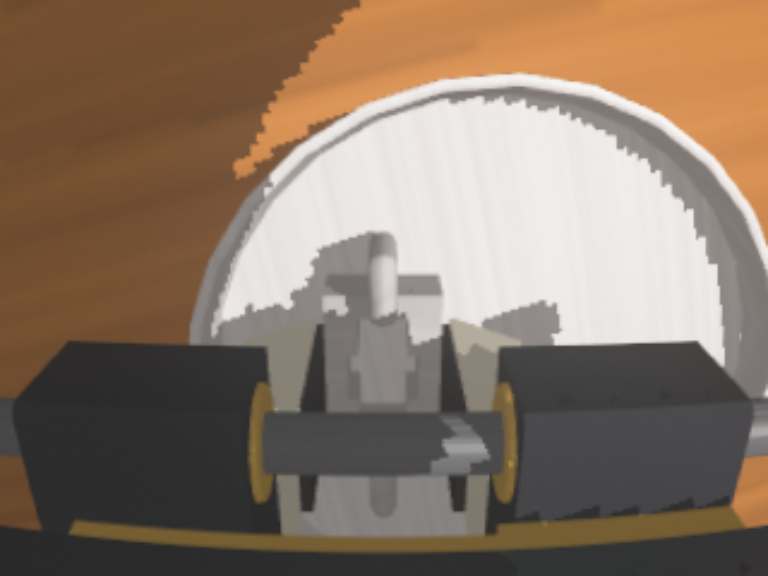

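Request:
apply_moves([
  {"tx": 0.0005, "ty": 0, "tz": 0.001, "yaw": 0, "grip": -0.7},
  {"tx": 0.001, "ty": 0, "tz": 0.002, "yaw": 0, "grip": -0.7},
  {"tx": 0.001, "ty": 0, "tz": 0.002, "yaw": 0, "grip": -0.7},
  {"tx": 0.001, "ty": 0, "tz": 0.002, "yaw": 0, "grip": -0.22},
  {"tx": 0.001, "ty": 0, "tz": 0.002, "yaw": 0, "grip": -0.22},
  {"tx": 0.001, "ty": 0, "tz": 0.002, "yaw": 0, "grip": -0.22},
  {"tx": 0.001, "ty": 0, "tz": -0.01, "yaw": 0, "grip": -0.22},
  {"tx": 0.001, "ty": 0, "tz": -0.05, "yaw": 0, "grip": -0.22},
])

```text
time: 13.6
tool_pos: [0.5402, -0.3729, 0.0582]
tool_rot: [3.139, -0.004, 2.889]
contact_force: [-0.4, 0.7, -0.0]
opening: 0.0358
```

Request:
apply_moves([
  {"tx": -0.01, "ty": 0.0, "tz": -0.06, "yaw": 0, "grip": 0.4},
  {"tx": -0.03, "ty": 0.01, "tz": -0.12, "yaw": 0, "grip": 0.4},
  {"tx": -0.04, "ty": 0.05, "tz": -0.17, "yaw": 0, "grip": 0.4},
])

```text
time: 13.98
tool_pos: [0.5918, -0.339, 0.2302]
tool_rot: [-3.14, 0.003, 2.886]
contact_force: [-0.1, -0.4, 0.1]
opening: 0.0608
```

```bash
python3 - <<'E'
from h import *
snap('wrist','w13'); s=robot.observe(); print(s['time'],s['tool_pos'],s['tool_rot'],s['contact_force'],s['opening'])
X,im=cloudw('w13')
cv2.imwrite('pics/w13z.png',cv2.resize(im[60:300,160:480][:,:,::-1],None,fx=2.4,fy=2.4))
E
```

```text
14.025 [ 0.5963 -0.3341  0.2378] [-3.1394  0.0137  2.8911] [2.6949 2.4757 5.2772] 0.06288151075227122
```

View pics/w13z.png

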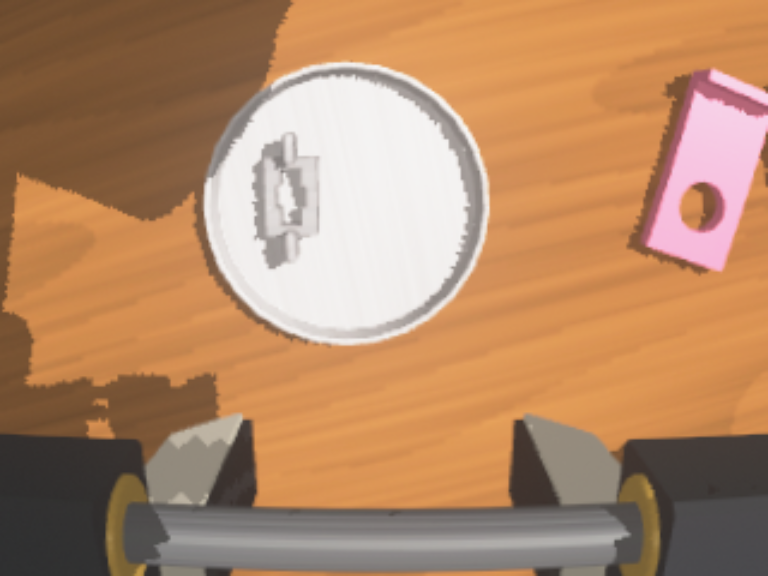

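Request:
apply_moves([
  {"tx": 0.01, "ty": 0.045, "tz": -0.03, "yaw": 0, "grip": 0.4},
  {"tx": 0.022, "ty": 0.09, "tz": -0.04, "yaw": 0, "grip": 0.4},
  {"tx": 0.034, "ty": 0.135, "tz": -0.04, "yaw": 0, "grip": 0.4},
  {"tx": 0.046, "ty": 0.18, "tz": -0.04, "yaw": 0, "grip": 0.4},
  {"tx": 0.058, "ty": 0.225, "tz": -0.04, "yaw": 0, "grip": 0.4},
  {"tx": 0.07, "ty": 0.27, "tz": -0.04, "yaw": 0, "grip": 0.4},
  {"tx": 0.082, "ty": 0.315, "tz": -0.04, "yaw": 0, "grip": 0.4},
  {"tx": 0.092, "ty": 0.349, "tz": -0.04, "yaw": 0, "grip": 0.4},
])

```text
time: 15.02
tool_pos: [0.5894, 0.0254, 0.2673]
tool_rot: [3.141, 0.001, 2.89]
contact_force: [-0.1, -0.5, -0.3]
opening: 0.0642
```

Request:
apply_moves([
  {"tx": 0, "ty": 0, "tz": 0, "yaw": 0, "grip": 0.4},
  {"tx": 0, "ty": 0, "tz": 0, "yaw": 0, "grip": 0.4},
])

```text
time: 15.28
tool_pos: [0.5897, 0.0229, 0.267]
tool_rot: [-3.141, 0.001, 2.889]
contact_force: [-0.7, -0.5, -0.6]
opening: 0.0644
```

```bash
python3 - <<'E'
from h import *
snap('wrist','w14'); s=robot.observe(); print(s['time'],s['tool_pos'],s['tool_rot'],s['contact_force'],s['opening']);st()
X,im=cloudw('w14');L=tohead(X)
m=(abs(L[...,0])<.0095)&(abs(L[...,1])<.008)&(L[...,2]>.045)&(L[...,2]<.052);p=L[m]
print('bar y',np.percentile(p[:,1],[3,97]),'z',np.median(p[:,2]))
m=(np.hypot(L[...,0],L[...,1])<.026)&(L[...,2]>.022)&(L[...,2]<.029);p=L[m];print('ring',p.min(0),p.max(0),np.median(p[:,2]))
for x0 in(-.06,-.045,.022):
        m=(abs(L[...,0]-x0)<.006)&(abs(L[...,1])<.03)&(L[...,2]>.006)&(L[...,2]<.016);p=L[m];print('br',np.percentile(p[:,1],[1,99]),np.median(p[:,2]))
cv2.imwrite('pics/w14z.png',cv2.resize(im[60:260,200:480][:,:,::-1],None,fx=2.5,fy=2.5))
E
```

```text
15.325 [0.5898 0.0225 0.2668] [-3.1413  0.0005  2.8881] [ 0.5325 -1.1924 -0.1296] 0.06420930244759156
t 15.325 b -0.0514 toolY -0.0056 dz 0.0918 yaw err(world) 0.0015 open 0.0642 F [ 0.5325 -1.1924 -0.1296]
bar y [-0.0028  0.0036] z 0.04792361681449469
ring [-0.0252 -0.0207  0.022 ] [0.0183 0.0222 0.029 ] 0.02516325995951425
br [-0.0226  0.0239] 0.011598976901204993
br [-0.0227  0.0241] 0.01152067865114507
br [-0.0232  0.0238] 0.011499421813957411
```

View pics/w14z.png

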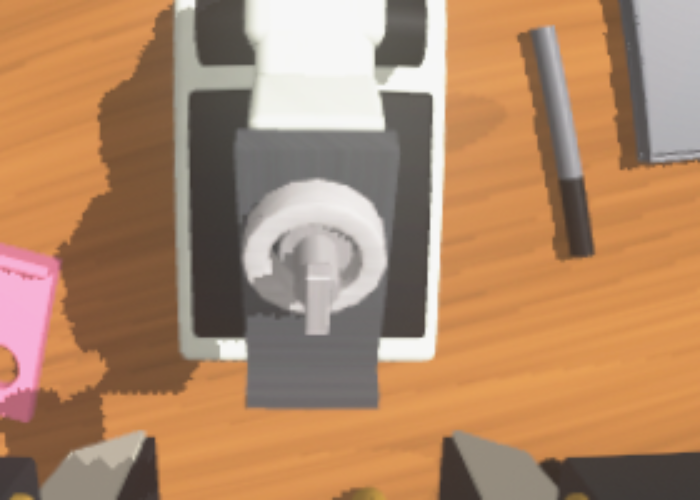

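Request:
apply_moves([
  {"tx": 0.018, "ty": 0.005, "tz": 0.01, "yaw": 0, "grip": 0.4},
  {"tx": 0.032, "ty": 0.005, "tz": 0.03, "yaw": 0, "grip": 0.4},
  {"tx": 0.032, "ty": 0.005, "tz": 0.06, "yaw": 0, "grip": 0.4},
  {"tx": 0.032, "ty": 0.005, "tz": 0.081, "yaw": 0, "grip": 0.4},
  {"tx": 0.032, "ty": 0.005, "tz": 0.081, "yaw": 0, "grip": 0.4},
  {"tx": 0.032, "ty": 0.005, "tz": 0.081, "yaw": 0, "grip": 0.2},
  {"tx": 0.032, "ty": 0.005, "tz": 0.081, "yaw": 0, "grip": 0.2},
], force=12)

```text
time: 16.2
tool_pos: [0.5606, 0.0359, 0.1867]
tool_rot: [3.141, 0.002, 2.888]
contact_force: [1.0, 0.3, 0.1]
opening: 0.0556
```

```bash
python3 - <<'E'
from h import *
snap('wrist','w15'); st()
X,im=cloudw('w15')
cv2.imwrite('pics/w15z.png',cv2.resize(im[120:320,200:480][:,:,::-1],None,fx=2.5,fy=2.5))
E
```

```text
t 16.25 b -0.0197 toolY 0.0001 dz 0.0116 yaw err(world) 0.0019 open 0.0553 F [ 0.0494  0.8743 -0.1526]
```

View pics/w15z.png

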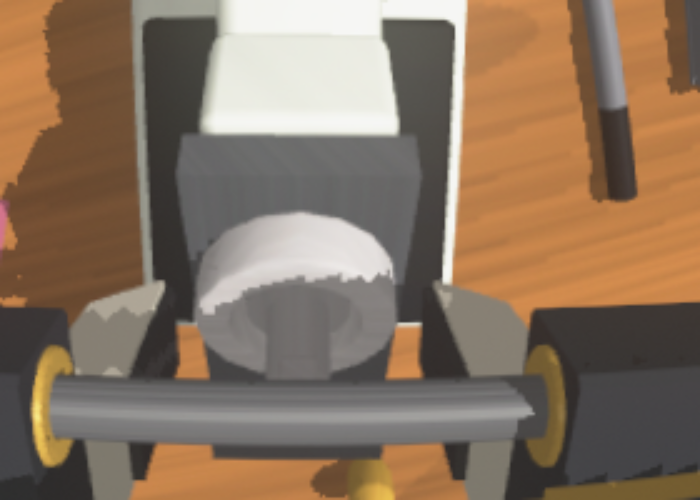

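Well centred and slightly above the bracket; close on the ring.

Request:
apply_moves([
  {"tx": 0, "ty": 0, "tz": 0, "yaw": 0, "grip": -0.2},
  {"tx": 0, "ty": 0, "tz": 0, "yaw": 0, "grip": -0.2},
  {"tx": 0, "ty": 0, "tz": 0, "yaw": 0, "grip": -0.2},
  {"tx": 0, "ty": 0, "tz": 0, "yaw": 0, "grip": -0.2},
], force=15)

```text
time: 16.75
tool_pos: [0.5602, 0.0363, 0.186]
tool_rot: [3.141, 0.001, 2.889]
contact_force: [-0.1, -0.3, 3.6]
opening: 0.0439
```

```bash
python3 - <<'E'
from h import *
st()
E
```

```text
t 16.75 b -0.0193 toolY 0.0003 dz 0.0110 yaw err(world) 0.0023 open 0.0439 F [-0.1274 -0.2501  3.6408]
```

Request:
apply_moves([
  {"tx": 0.001, "ty": 0, "tz": -0.002, "yaw": 0, "grip": -0.2},
  {"tx": -0.001, "ty": 0, "tz": -0.0075, "yaw": 0, "grip": -0.2},
  {"tx": -0.0035, "ty": 0, "tz": -0.013, "yaw": 0, "grip": -0.2},
  {"tx": -0.007, "ty": 0, "tz": -0.019, "yaw": 0, "grip": -0.2},
  {"tx": -0.0105, "ty": 0, "tz": -0.0255, "yaw": 0, "grip": -0.2},
  {"tx": -0.014, "ty": 0, "tz": -0.0315, "yaw": 0, "grip": -0.2},
  {"tx": -0.0175, "ty": 0, "tz": -0.0375, "yaw": 0, "grip": -0.2},
  {"tx": -0.021, "ty": 0, "tz": -0.044, "yaw": 0, "grip": -0.2},
])

```text
time: 17.75
tool_pos: [0.5805, 0.031, 0.23]
tool_rot: [3.142, -0.0, 2.889]
contact_force: [0.3, 0.4, -0.0]
opening: 0.0433
```

```bash
python3 - <<'E'
from h import *
snap('wrist','w16'); st()
X,im=cloudw('w16')
cv2.imwrite('pics/w16z.png',cv2.resize(im[100:320,180:480][:,:,::-1],None,fx=2.5,fy=2.5))
E
```

```text
t 17.8 b -0.0411 toolY 0.0003 dz 0.0559 yaw err(world) 0.0021 open 0.0438 F [0.0153 0.5917 0.3606]
```

View pics/w16z.png

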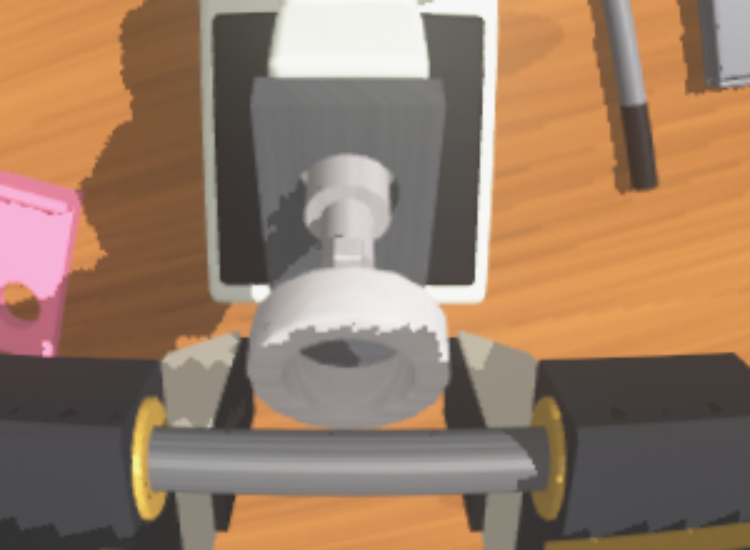

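Request:
apply_moves([
  {"tx": -0.01, "ty": 0, "tz": -0.02, "yaw": 0, "grip": -0.2},
  {"tx": -0.02, "ty": -0.04, "tz": -0.045, "yaw": 0, "grip": -0.2},
  {"tx": -0.03, "ty": -0.09, "tz": -0.05, "yaw": 0, "grip": -0.2},
  {"tx": -0.04, "ty": -0.14, "tz": -0.05, "yaw": 0, "grip": -0.2},
  {"tx": -0.05, "ty": -0.19, "tz": -0.045, "yaw": 0, "grip": -0.2},
  {"tx": -0.06, "ty": -0.24, "tz": -0.03, "yaw": 0, "grip": -0.2},
  {"tx": -0.07, "ty": -0.295, "tz": 0.0, "yaw": 0, "grip": -0.2},
  {"tx": -0.079, "ty": -0.348, "tz": 0.03, "yaw": 0, "grip": -0.2},
])

```text
time: 18.8
tool_pos: [0.5697, -0.3274, 0.199]
tool_rot: [-3.141, 0.001, 2.889]
contact_force: [1.1, -0.2, -0.1]
opening: 0.044
```

Request:
apply_moves([
  {"tx": 0, "ty": 0, "tz": 0.05, "yaw": 0, "grip": -0.2},
  {"tx": 0, "ty": 0, "tz": 0.11, "yaw": 0, "grip": -0.2},
  {"tx": 0, "ty": 0, "tz": 0.14, "yaw": 0, "grip": -0.2},
  {"tx": 0, "ty": 0, "tz": 0.14, "yaw": 0, "grip": -0.2},
])

```text
time: 19.3
tool_pos: [0.5683, -0.3246, 0.0568]
tool_rot: [3.139, -0.006, 2.889]
contact_force: [0.2, 0.9, -0.0]
opening: 0.0432
```

```bash
python3 - <<'E'
from h import *
snap('wrist','w17'); s=robot.observe(); print(s['time'],s['tool_pos'],s['tool_rot'],s['contact_force'],s['opening'])
ey=np.array([.2522,.9677]);ex=np.array([-.9677,.2522]);D=np.array([.5557,-.3503])
print('tcp rel dish',(np.array(s['tool_pos'][:2])-D)@ex,(np.array(s['tool_pos'][:2])-D)@ey)
X,im=cloudw('w13')
m=np.isfinite(X[...,2])&(X[...,2]>.012)&(X[...,2]<.035)&(np.hypot(*(X[...,:2]-D).transpose(2,0,1))<.055); p=X[m][:,:2]-D; print('nut in dish (tool xy)',np.percentile(p@ex,[1,99]),np.percentile(p@ey,[1,50,99]))
X,im=cloudw('w17')
cv2.imwrite('pics/w17z.png',cv2.resize(im[80:320,160:480][:,:,::-1],None,fx=2.4,fy=2.4))
E
```

```text
19.35 [ 0.5696 -0.3256  0.0593] [ 3.141  -0.0013  2.8887] [0.6079 0.2022 0.9805] 0.04394672037730216
tcp rel dish -0.007245333890442356 0.02744357342582264
nut in dish (tool xy) [-0.0302  0.0321] [-0.0338 -0.0199 -0.008 ]
```

View pics/w17z.png

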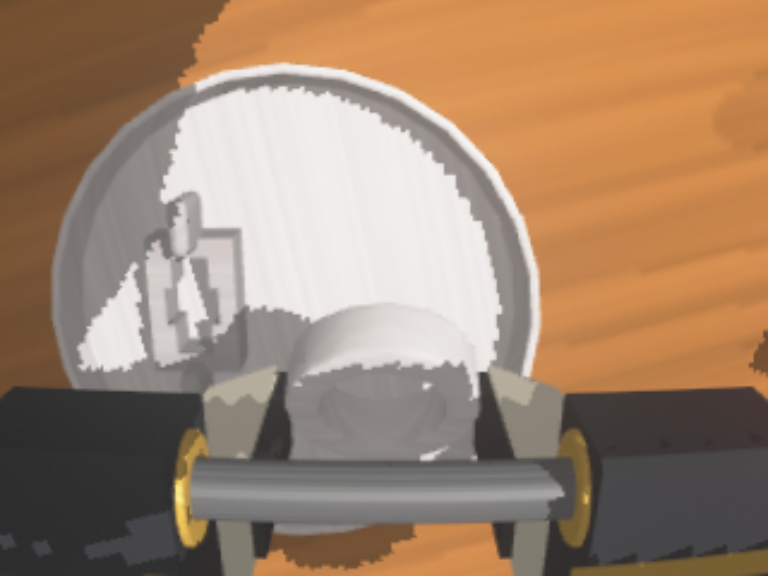

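Request:
apply_moves([
  {"tx": -0.003, "ty": 0.003, "tz": 0.02, "yaw": 0, "grip": -0.2},
  {"tx": -0.003, "ty": 0.003, "tz": 0.034, "yaw": 0, "grip": -0.2},
  {"tx": -0.003, "ty": 0.003, "tz": 0.041, "yaw": 0, "grip": -0.2},
  {"tx": -0.002, "ty": 0.003, "tz": 0.044, "yaw": 0, "grip": -0.2},
  {"tx": -0.0005, "ty": 0.003, "tz": 0.046, "yaw": 0, "grip": -0.2},
  {"tx": 0.001, "ty": 0.003, "tz": 0.048, "yaw": 0, "grip": -0.2},
  {"tx": 0.0025, "ty": 0.003, "tz": 0.05, "yaw": 0, "grip": -0.2},
  {"tx": 0.0025, "ty": 0.003, "tz": 0.05, "yaw": 0, "grip": -0.2},
], force=6)

```text
time: 20.35
tool_pos: [0.568, -0.3221, 0.0095]
tool_rot: [3.142, 0.0, 2.889]
contact_force: [-0.1, 1.3, 1.1]
opening: 0.044
```

```bash
python3 - <<'E'
from h import *
snap('wrist','w18'); s=robot.observe(); print(s['time'],s['tool_pos'],s['tool_rot'],s['contact_force'],s['opening'])
X,im=cloudw('w18')
cv2.imwrite('pics/w18z.png',cv2.resize(im[80:320,160:480][:,:,::-1],None,fx=2.4,fy=2.4))
E
```

```text
20.4 [ 0.5681 -0.3222  0.0096] [3.1415 0.0001 2.8887] [-0.7001  0.0356  1.6068] 0.04418570801992184
```

View pics/w18z.png

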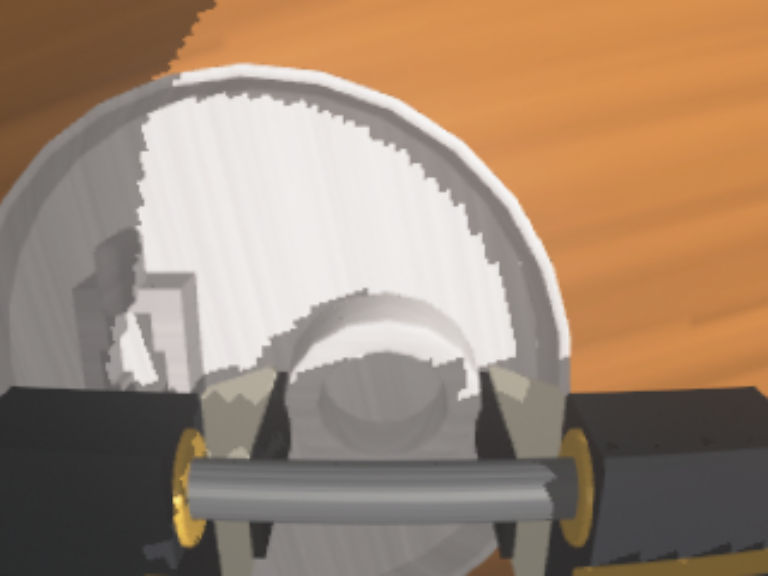

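Request:
apply_moves([
  {"tx": 0.001, "ty": 0, "tz": 0.0015, "yaw": 0, "grip": -0.2},
  {"tx": 0.002, "ty": 0, "tz": 0.003, "yaw": 0, "grip": -0.2},
  {"tx": 0.002, "ty": 0, "tz": 0.0035, "yaw": 0, "grip": -0.2},
  {"tx": 0.002, "ty": 0, "tz": 0.0035, "yaw": 0, "grip": -0.2},
])

```text
time: 20.9
tool_pos: [0.5661, -0.3217, 0.0061]
tool_rot: [3.142, -0.0, 2.889]
contact_force: [-1.2, 0.8, 1.6]
opening: 0.0441
```

Request:
apply_moves([
  {"tx": 0, "ty": 0, "tz": 0, "yaw": 0, "grip": 0.05},
  {"tx": 0, "ty": 0, "tz": 0, "yaw": 0, "grip": 0.05},
  {"tx": 0, "ty": 0, "tz": 0, "yaw": 0, "grip": 0.05},
  {"tx": 0, "ty": 0, "tz": -0.01, "yaw": 0, "grip": 0.05},
  {"tx": 0, "ty": 0, "tz": -0.03, "yaw": 0, "grip": 0.05},
  {"tx": 0, "ty": 0, "tz": -0.06, "yaw": 0, "grip": 0.05},
  {"tx": -0.03, "ty": 0, "tz": -0.12, "yaw": 0, "grip": 0.4},
  {"tx": -0.05, "ty": 0, "tz": -0.17, "yaw": 0, "grip": 0.4},
])

```text
time: 21.9
tool_pos: [0.6151, -0.3342, 0.1788]
tool_rot: [-3.141, 0.001, 2.889]
contact_force: [0.6, -0.6, -0.5]
opening: 0.0624
```

Request:
apply_moves([
  {"tx": 0, "ty": 0, "tz": 0, "yaw": 0, "grip": 0.4},
  {"tx": 0, "ty": 0, "tz": 0, "yaw": 0, "grip": 0.4},
])

```text
time: 22.15
tool_pos: [0.6141, -0.3338, 0.1759]
tool_rot: [3.141, -0.001, 2.889]
contact_force: [-0.7, -0.3, -0.4]
opening: 0.0642
```

```bash
python3 - <<'E'
from h import *
snap('wrist','w19'); s=robot.observe(); print(s['time'],s['tool_pos'],s['tool_rot'],s['contact_force'],s['opening'])
X,im=cloudw('w19')
cv2.imwrite('pics/w19z.png',cv2.resize(im[60:300,160:480][:,:,::-1],None,fx=2.4,fy=2.4))
E
```

```text
22.2 [ 0.6137 -0.3336  0.1749] [ 3.1406 -0.0025  2.8888] [-0.0811 -0.2739 -0.5826] 0.06420074048576956
```

View pics/w19z.png

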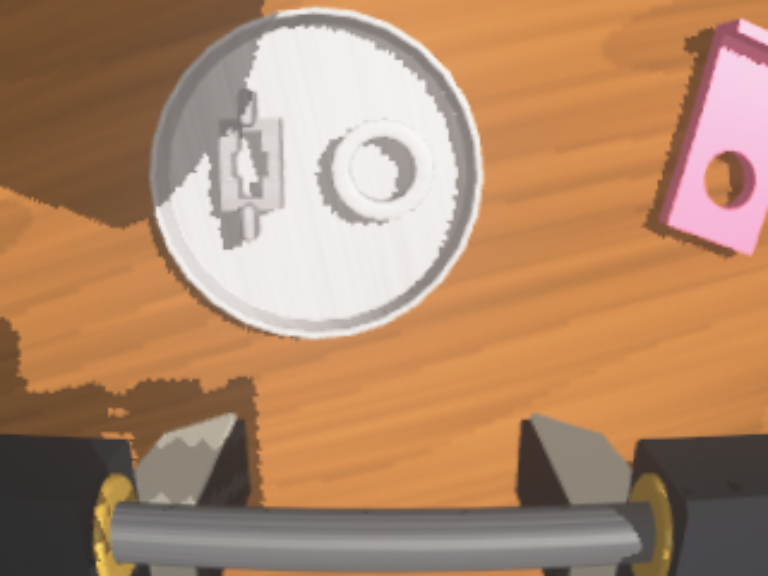

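Request:
apply_moves([
  {"tx": 0.01, "ty": 0.02, "tz": -0.05, "yaw": 0, "grip": 0.4},
  {"tx": 0.025, "ty": 0.065, "tz": -0.085, "yaw": 0, "grip": 0.4},
  {"tx": 0.04, "ty": 0.115, "tz": -0.095, "yaw": 0, "grip": 0.4},
  {"tx": 0.055, "ty": 0.165, "tz": -0.095, "yaw": 0, "grip": 0.4},
  {"tx": 0.07, "ty": 0.215, "tz": -0.095, "yaw": 0, "grip": 0.4},
  {"tx": 0.085, "ty": 0.265, "tz": -0.095, "yaw": 0, "grip": 0.4},
  {"tx": 0.1, "ty": 0.315, "tz": -0.095, "yaw": 0, "grip": 0.4},
  {"tx": 0.114, "ty": 0.3435, "tz": -0.095, "yaw": 0, "grip": 0.4},
])

```text
time: 23.2
tool_pos: [0.5888, 0.0293, 0.2694]
tool_rot: [-3.141, -0.003, 2.89]
contact_force: [-0.0, -0.3, -0.0]
opening: 0.0643
```

Request:
apply_moves([
  {"tx": 0, "ty": 0, "tz": 0, "yaw": 0, "grip": 0.4},
  {"tx": 0, "ty": 0, "tz": 0, "yaw": 0, "grip": 0.4},
])

```text
time: 23.45
tool_pos: [0.5897, 0.0263, 0.2702]
tool_rot: [-3.141, -0.002, 2.889]
contact_force: [-0.8, -0.8, 1.0]
opening: 0.0641
```

```bash
python3 - <<'E'
from h import *
snap('wrist','w20'); st()
X,im=cloudw('w20');L=tohead(X)
m=(abs(L[...,0])<.0095)&(abs(L[...,1])<.008)&(L[...,2]>.045)&(L[...,2]<.052);p=L[m]
print('bar y',np.percentile(p[:,1],[3,97]),'z',np.median(p[:,2]))
for x0 in(-.06,-.045,-.02,.022):
        m=(abs(L[...,0]-x0)<.006)&(abs(L[...,1])<.03)&(L[...,2]>.006)&(L[...,2]<.016);p=L[m];print('br',np.percentile(p[:,1],[1,99]),np.median(p[:,2]))
m=(L[...,0]<-.05)&(L[...,0]>-.085)&(abs(L[...,1])<.03)&(L[...,2]>.022)&(L[...,2]<.03); p=L[m];print('  lip x',np.percentile(p[:,0],[2,98]))
m=(L[...,0]>.02)&(L[...,0]<.045)&(abs(L[...,1])<.018)&(L[...,2]>.008)&(L[...,2]<.03); p=L[m];print('  top x',np.percentile(p[:,0],[98]))
cv2.imwrite('pics/w20z.png',cv2.resize(im[60:260,200:480][:,:,::-1],None,fx=2.5,fy=2.5))
E
```

```text
t 23.5 b -0.0508 toolY -0.0023 dz 0.0953 yaw err(world) 0.0011 open 0.064 F [ 0.0975 -0.8455  0.3213]
bar y [-0.0026  0.0038] z 0.04831404461070914
br [-0.0232  0.0246] 0.011824079296072198
br [-0.0233  0.0244] 0.011885654295075966
br [-0.0232  0.0241] 0.011879523111555754
br [-0.023   0.0239] 0.011663543682817013
  lip x [-0.0731 -0.0671]
  top x [0.0267]
```

View pics/w20z.png

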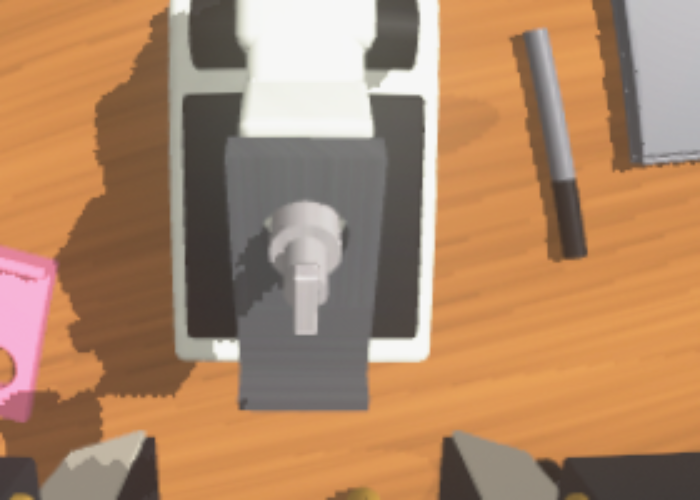

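Request:
apply_moves([
  {"tx": 0.018, "ty": 0.0017, "tz": 0.01, "yaw": 0, "grip": 0.4},
  {"tx": 0.035, "ty": 0.0017, "tz": 0.03, "yaw": 0, "grip": 0.4},
  {"tx": 0.035, "ty": 0.0017, "tz": 0.06, "yaw": 0, "grip": 0.4},
  {"tx": 0.035, "ty": 0.0017, "tz": 0.09, "yaw": 0, "grip": 0.4},
  {"tx": 0.035, "ty": 0.0017, "tz": 0.101, "yaw": 0, "grip": 0.4},
  {"tx": 0.035, "ty": 0.0017, "tz": 0.101, "yaw": 0, "grip": 0.4},
], force=15)

```text
time: 24.25
tool_pos: [0.5566, 0.0366, 0.1697]
tool_rot: [-3.141, -0.001, 2.888]
contact_force: [0.2, -0.9, 0.1]
opening: 0.0642
```

```bash
python3 - <<'E'
from h import *
snap('wrist','w21'); st()
X,im=cloudw('w21')
cv2.imwrite('pics/w21z.png',cv2.resize(im[120:320,200:480][:,:,::-1],None,fx=2.5,fy=2.5))
E
```

```text
t 24.3 b -0.0163 toolY -0.0000 dz -0.0044 yaw err(world) 0.0014 open 0.0642 F [-0.0272 -0.0925 -0.0918]
```

View pics/w21z.png

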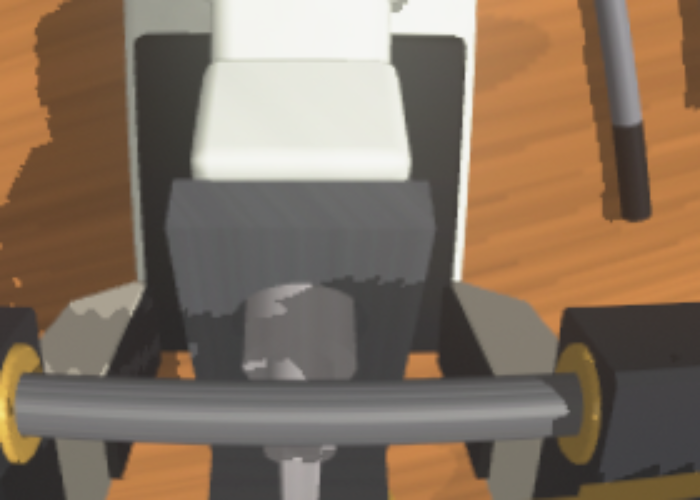

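Request:
apply_moves([
  {"tx": 0, "ty": -0.0005, "tz": 0.001, "yaw": 0, "grip": -0.2},
  {"tx": 0, "ty": -0.0005, "tz": 0.001, "yaw": 0, "grip": -0.2},
  {"tx": 0, "ty": -0.0005, "tz": 0.001, "yaw": 0, "grip": -0.2},
  {"tx": 0, "ty": -0.0005, "tz": 0.001, "yaw": 0, "grip": -0.2},
  {"tx": 0, "ty": -0.0005, "tz": 0.001, "yaw": 0, "grip": -0.2},
], force=35)

```text
time: 24.92
tool_pos: [0.5569, 0.0368, 0.1698]
tool_rot: [3.141, 0.001, 2.889]
contact_force: [-0.5, -0.9, 6.0]
opening: 0.0474
```

```bash
python3 - <<'E'
from h import *
st()
E
```

```text
t 24.925 b -0.0160 toolY -0.0000 dz -0.0052 yaw err(world) 0.0023 open 0.0474 F [-0.5205 -0.8661  6.0464]
```

Request:
apply_moves([
  {"tx": 0.001, "ty": 0, "tz": -0.002, "yaw": 0, "grip": -0.2},
  {"tx": -0.001, "ty": 0, "tz": -0.0075, "yaw": 0, "grip": -0.2},
  {"tx": -0.004, "ty": 0, "tz": -0.0145, "yaw": 0, "grip": -0.2},
  {"tx": -0.008, "ty": 0, "tz": -0.0215, "yaw": 0, "grip": -0.2},
  {"tx": -0.012, "ty": 0, "tz": -0.0285, "yaw": 0, "grip": -0.2},
  {"tx": -0.016, "ty": 0, "tz": -0.0355, "yaw": 0, "grip": -0.2},
  {"tx": -0.02, "ty": 0, "tz": -0.0425, "yaw": 0, "grip": -0.2},
  {"tx": -0.024, "ty": 0, "tz": -0.0495, "yaw": 0, "grip": -0.2},
])

```text
time: 25.92
tool_pos: [0.58, 0.0308, 0.219]
tool_rot: [3.142, -0.0, 2.889]
contact_force: [0.6, -0.4, -0.8]
opening: 0.0475
```

```bash
python3 - <<'E'
from h import *
snap('wrist','w22'); st()
X,im=cloudw('w22')
cv2.imwrite('pics/w22z.png',cv2.resize(im[100:340,160:480][:,:,::-1],None,fx=2.4,fy=2.4))
E
```

```text
t 25.975 b -0.0408 toolY 0.0000 dz 0.0451 yaw err(world) 0.0021 open 0.0475 F [-0.2405 -0.0704  0.0072]
```

View pics/w22z.png

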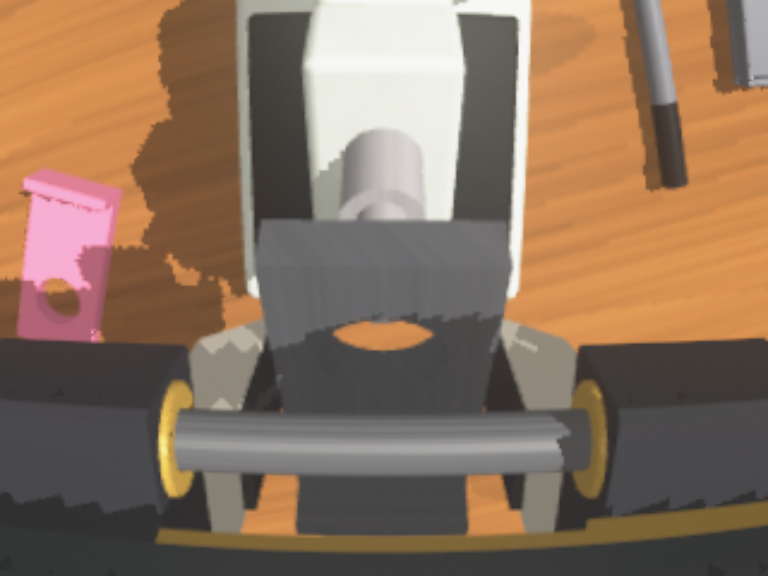

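Request:
apply_moves([
  {"tx": -0.008, "ty": 0, "tz": -0.015, "yaw": 0, "grip": -0.2},
  {"tx": -0.018, "ty": 0, "tz": -0.04, "yaw": 0, "grip": -0.2},
  {"tx": 0.0, "ty": 0.03, "tz": -0.06, "yaw": -0.05, "grip": -0.2},
  {"tx": 0.03, "ty": 0.07, "tz": -0.06, "yaw": -0.1, "grip": -0.2},
  {"tx": 0.06, "ty": 0.11, "tz": -0.06, "yaw": -0.155, "grip": -0.2},
  {"tx": 0.09, "ty": 0.155, "tz": -0.06, "yaw": -0.155, "grip": -0.2},
  {"tx": 0.12, "ty": 0.195, "tz": -0.05, "yaw": -0.155, "grip": -0.2},
  {"tx": 0.155, "ty": 0.241, "tz": -0.03, "yaw": -0.155, "grip": -0.2},
])

```text
time: 26.98
tool_pos: [0.4899, 0.3044, 0.2492]
tool_rot: [3.14, 0.002, 3.043]
contact_force: [1.3, 0.1, -0.7]
opening: 0.0477
```

Request:
apply_moves([
  {"tx": 0, "ty": 0, "tz": 0.04, "yaw": 0, "grip": -0.2},
  {"tx": 0, "ty": 0, "tz": 0.09, "yaw": 0, "grip": -0.2},
  {"tx": 0, "ty": 0, "tz": 0.13, "yaw": 0, "grip": -0.2},
  {"tx": 0, "ty": 0, "tz": 0.13, "yaw": 0, "grip": -0.2},
])

```text
time: 27.48
tool_pos: [0.488, 0.3022, 0.1158]
tool_rot: [-3.138, -0.006, 3.044]
contact_force: [0.5, 0.2, 0.0]
opening: 0.0475
```

```bash
python3 - <<'E'
from h import *
snap('wrist','w23'); s=robot.observe(); print(s['time'],s['tool_pos'],s['tool_rot'],s['contact_force'],s['opening'])
X,im=cloudw('w23')
m=np.isfinite(X[...,2])&(X[...,2]>.012)&(X[...,2]<.024)&(X[...,1]>.2)&(X[...,1]<.42)&(X[...,0]>.36)&(X[...,0]<.62)
print(m.sum(),cv2.minAreaRect((X[m][:,:2]*1000).astype(np.float32)))
p=X[m];print(p.min(0),p.max(0))
cv2.imwrite('pics/w23z.png',cv2.resize(im[:,:,::-1],None,fx=1.2,fy=1.2))
E
```

```text
27.525 [0.4896 0.3029 0.1183] [-3.1406 -0.0019  3.0438] [-0.5779 -0.0155 -0.7303] 0.04769144667599309
3903 ((440.052001953125, 327.75592041015625), (169.13026428222656, 178.9099884033203), 83.84571075439453)
[0.36   0.2356 0.012 ] [0.534  0.4199 0.0217]
```

View pics/w23z.png

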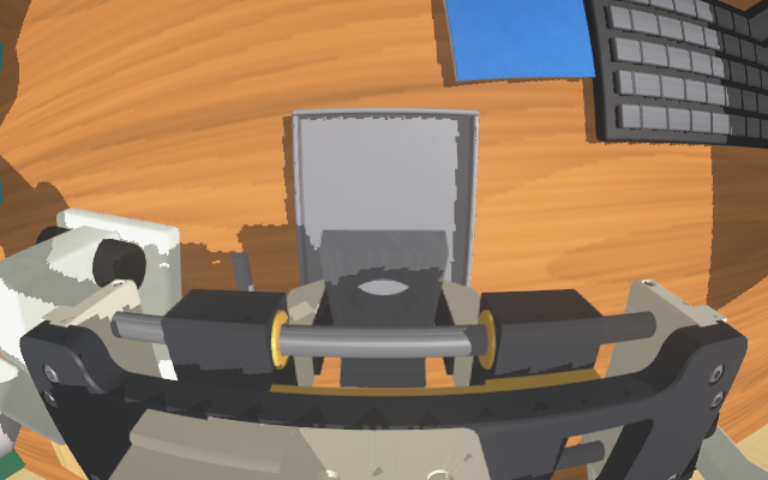

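```bash
python3 - <<'E'
from h import *
X,im=cloudw('w23')
v,u=np.mgrid[0:400,0:640]
m=np.isfinite(X[...,2])&(X[...,2]>.012)&(X[...,2]<.024)&(u>235)&(u<405)&(v>85)&(v<240)
p=X[m][:,:2]; s=(p-[.489,.303]); ex=np.array([-.995,.099]);ey=np.array([.099,.995])
print(m.sum(),np.percentile(s@ex,[1,99.5]),np.percentile(s@ey,[.5,99.5]))
E
```

```text
2568 [-0.035   0.0934] [-0.0639  0.0661]
```

Request:
apply_moves([
  {"tx": 0, "ty": 0, "tz": 0.04, "yaw": 0, "grip": -0.2},
  {"tx": 0, "ty": 0, "tz": 0.065, "yaw": 0, "grip": -0.2},
  {"tx": 0, "ty": 0, "tz": 0.076, "yaw": 0, "grip": -0.2},
  {"tx": 0, "ty": 0, "tz": 0.08, "yaw": 0, "grip": -0.2},
  {"tx": 0.001, "ty": 0, "tz": 0.084, "yaw": 0, "grip": -0.2},
  {"tx": 0.003, "ty": 0, "tz": 0.088, "yaw": 0, "grip": -0.2},
  {"tx": 0.0045, "ty": 0, "tz": 0.092, "yaw": 0, "grip": -0.2},
  {"tx": 0.006, "ty": 0, "tz": 0.096, "yaw": 0, "grip": -0.2},
], force=12)

```text
time: 28.52
tool_pos: [0.4839, 0.3037, 0.0227]
tool_rot: [3.141, 0.0, 3.044]
contact_force: [-1.7, 0.7, 1.7]
opening: 0.0478
```

```bash
python3 - <<'E'
from h import *
snap('wrist','w24'); s=robot.observe(); print(s['time'],s['tool_pos'],s['tool_rot'],s['contact_force'],s['opening'])
X,im=cloudw('w24')
cv2.imwrite('pics/w24z.png',cv2.resize(im[:,:,::-1],None,fx=1.2,fy=1.2))
E
```

```text
28.575 [0.4836 0.3037 0.022 ] [-3.1416 -0.0003  3.044 ] [-0.7234  0.7143  0.1783] 0.047588186244065994
```

View pics/w24z.png

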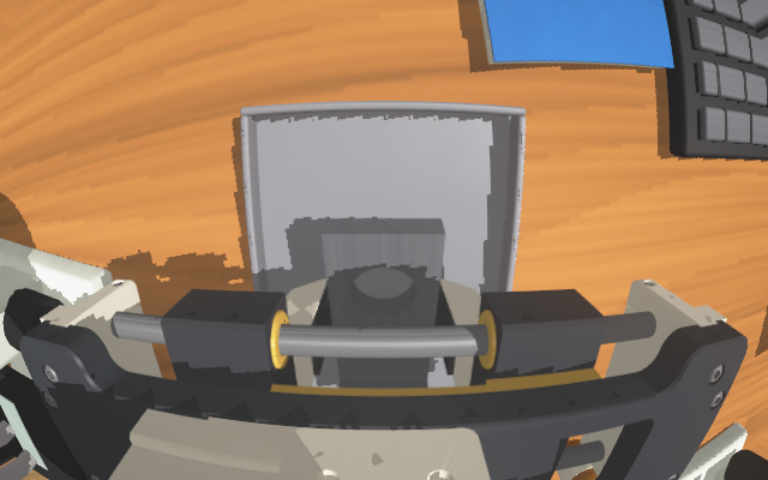

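Pivoting as intended with the lip on the floor; carry on down.

Request:
apply_moves([
  {"tx": 0.001, "ty": 0, "tz": 0.003, "yaw": 0, "grip": -0.2},
  {"tx": 0.002, "ty": 0, "tz": 0.006, "yaw": 0, "grip": -0.2},
  {"tx": 0.003, "ty": 0, "tz": 0.009, "yaw": 0, "grip": -0.2},
  {"tx": 0.0035, "ty": 0, "tz": 0.012, "yaw": 0, "grip": -0.2},
  {"tx": 0.004, "ty": 0, "tz": 0.014, "yaw": 0, "grip": -0.2},
  {"tx": 0.004, "ty": 0, "tz": 0.014, "yaw": 0, "grip": -0.2},
])

```text
time: 29.32
tool_pos: [0.4801, 0.304, 0.0085]
tool_rot: [3.142, 0.0, 3.044]
contact_force: [0.6, 1.3, -1.0]
opening: 0.0478
```

```bash
python3 - <<'E'
from h import *
snap('wrist','w25'); s=robot.observe(); print(s['time'],s['tool_pos'],s['tool_rot'],s['contact_force'],s['opening'])
X,im=cloudw('w25')
ex=np.array([-.995,.099]);ey=np.array([.099,.995])
r=(X[...,:2]-np.array(s['tool_pos'][:2])); a=r@ex;b=r@ey
m=np.isfinite(a)&(a>.015)&(a<.06)&(abs(b)<.02)&(X[...,2]>.008)&(X[...,2]<.04)
print(m.sum(),np.polyfit(a[m],X[...,2][m],1),a[m].max())
cv2.imwrite('pics/w25z.png',cv2.resize(im[:,:,::-1],None,fx=1.2,fy=1.2))
E
```

```text
29.375 [0.4801 0.3039 0.0085] [3.1416 0.     3.0438] [ 0.6704 -0.218   0.1877] 0.0478479812671033
3614 [-0.0923  0.0209] 0.041507648798488526
```

View pics/w25z.png

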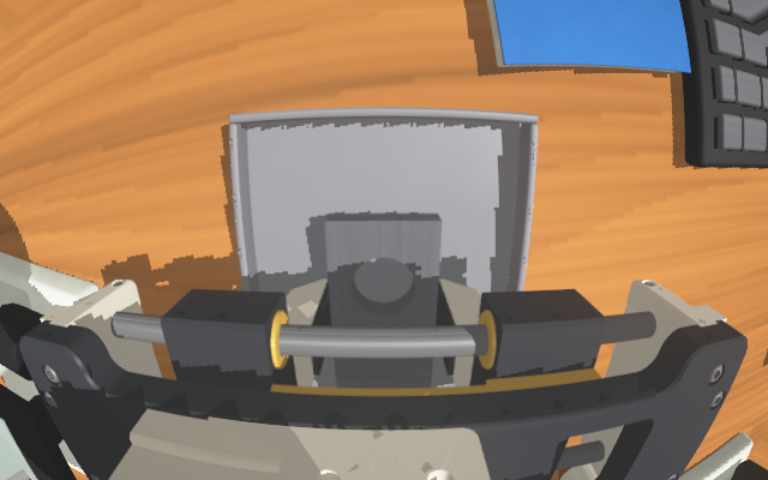

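```bash
python3 - <<'E'
from h import *
X,im=cloudw('w25'); T=np.array([.4801,.3039])
ex=np.array([-.995,.099]);ey=np.array([.099,.995])
r=(X[...,:2]-T); a=r@ex;b=r@ey
for lo in np.arange(.012,.046,.004):
    m=np.isfinite(a)&(a>lo)&(a<lo+.004)&(abs(b)>.015)&(abs(b)<.021)&(X[...,2]>.002)&(X[...,2]<.04)
    if m.sum(): print(round(lo,3),m.sum(),np.median(X[...,2][m]))
m=(a>.06)&(a<.075)&(abs(b)<.02); print('floor',np.median(X[...,2][m]))
E
```

```text
0.012 159 0.017931516825345842
0.016 153 0.018135146716632924
0.02 171 0.018376541663600306
0.024 185 0.01858022898877528
0.028 175 0.018509573763890112
0.032 180 0.01895531108250767
0.036 189 0.018906477706984122
0.04 319 0.008545600088909911
0.044 156 0.003212886351643539
floor 0.0033004393861659634
```

Request:
apply_moves([
  {"tx": 0, "ty": 0, "tz": 0.001, "yaw": 0, "grip": -0.2},
  {"tx": 0, "ty": 0, "tz": 0.002, "yaw": 0, "grip": -0.2},
  {"tx": 0, "ty": 0, "tz": 0.002, "yaw": 0, "grip": -0.2},
], force=6)

```text
time: 29.75
tool_pos: [0.4799, 0.3039, 0.0065]
tool_rot: [-3.141, -0.0, 3.044]
contact_force: [0.7, 0.1, -0.0]
opening: 0.0481
```

Request:
apply_moves([
  {"tx": 0, "ty": 0, "tz": 0, "yaw": 0, "grip": 0.3},
  {"tx": 0, "ty": 0, "tz": 0, "yaw": 0, "grip": 0.3},
  {"tx": 0, "ty": 0, "tz": 0, "yaw": 0, "grip": 0.3},
  {"tx": 0, "ty": 0, "tz": -0.015, "yaw": 0, "grip": 0.3},
  {"tx": 0, "ty": 0, "tz": -0.05, "yaw": 0, "grip": 0.3},
  {"tx": 0, "ty": 0, "tz": -0.1, "yaw": 0, "grip": 0.3},
  {"tx": -0.04, "ty": 0, "tz": -0.15, "yaw": 0, "grip": 0.3},
  {"tx": -0.08, "ty": 0, "tz": -0.2, "yaw": 0, "grip": 0.3},
])

```text
time: 30.75
tool_pos: [0.5583, 0.2964, 0.2077]
tool_rot: [3.141, 0.002, 3.045]
contact_force: [1.2, 0.4, -0.2]
opening: 0.0597
```

Request:
apply_moves([
  {"tx": 0, "ty": 0, "tz": 0, "yaw": 0, "grip": 0.3},
  {"tx": 0, "ty": 0, "tz": 0, "yaw": 0, "grip": 0.3},
])

```text
time: 31.0
tool_pos: [0.5569, 0.2961, 0.2041]
tool_rot: [-3.141, -0.001, 3.044]
contact_force: [-0.2, -0.2, -0.9]
opening: 0.06
```

```bash
python3 - <<'E'
from h import *
snap('wrist','w26');snap('top','top1'); s=robot.observe(); print(s['time'],s['tool_pos'],s['tool_rot'],s['contact_force'],s['opening'])
X,im=cloudw('w26')
cv2.imwrite('pics/w26z.png',cv2.resize(im[:,:,::-1],None,fx=1.2,fy=1.2))
E
```

```text
31.1 [0.5562 0.2962 0.203 ] [-3.1403 -0.0029  3.0442] [-0.2441  0.5997 -1.2155] 0.059586553793550975
```

View pics/w26z.png

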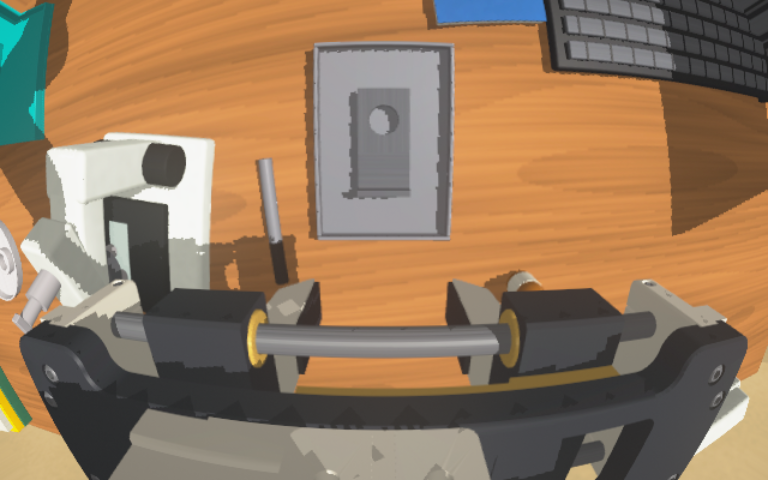

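View pics/top1.png

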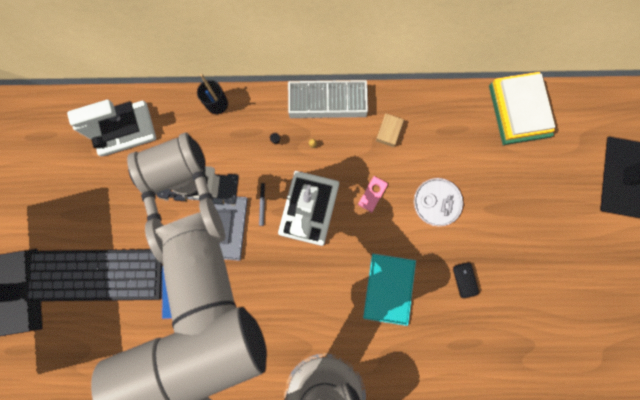

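```bash
python3 - <<'E'
from h import *
X,im=cloudw('w26'); T=np.array([.48,.304]); ex=np.array([-.995,.099]);ey=np.array([.099,.995])
r=X[...,:2]-T;a=r@ex;b=r@ey
for lo in (-.055,-.045,-.03,-.015,.025,.032):
    m=np.isfinite(a)&(abs(a-lo)<.004)&(abs(b)<.02); print(lo,np.median(X[...,2][m]))
print('tray floor',np.median(X[...,2][(a>.06)&(a<.08)&(abs(b)<.03)]))
s=robot.observe();print(s['time'],s['contact_force']); robot.hand_in()
E
```

```text
-0.055 0.31111016928365204
-0.045 0.28376959930103474
-0.03 0.014480237509853125
-0.015 0.014448904144866263
0.025 0.01421090138173163
0.032 0.014767726247645536
tray floor 0.002762550331438481
31.1 [-0.2441  0.5997 -1.2155]
the job is handed in; nothing more can be done
```

The bracket is off the microscope's head and lying flat in the grey tray, lip side up as it was mounted. The wing nut and the spacer ring are lying flat in the round dish.

- **Order:** I turned the nut clockwise by pushing one wing, let the jaws square it to the stud's bar, and drew it off along the stud into the dish. The spacer ring followed into the dish, and only then did I take off the bracket. Each piece was lowered until it touched and tipped flat before I let go.
- **Last checks:**
  - The wrist picture taken after the spacer was placed shows the nut and ring lying apart in the dish.
  - The bracket's top is level, 14.2–14.8 mm across four depth samples, about 12 mm above the tray floor. The two samples nearest the lip returned no usable reading, so I judged the lip from the picture only.
  - In the final top view the objects I could make out were where they started. The bottle and part of the notebook were hidden by the arm there, though both show in the wrist view.
- **Forces and time:** The highest contact force I read was about 8 N. The job was handed in at 31.1 s with the gripper open and clear.
- **Disagreement:** Position readings taken while the arm was still settling were up to about 2 mm off those from a still arm, so I used the settled readings.

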